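Clamp a stool rail in the drilling jig with its lever screw

TASK

Take the stool rail with the tenon from the rack and lay it in the drilling jig, tenon first, under the bridge and up against the end stop. With the screw's lever still standing up, screw it in clockwise until it is snug on the rail, then fold the lever down fully closed, and leave the plain bar and the other things on the table where they are.

Things in the scene. Friction and masses are not known exactly. Their poses are not given: they have to be found in the camera images.
- rail: Stool rail to be clamped: pale wooden bar 220 mm long, 36 wide, 24 thick, 0.09-0.18 kg, with a stub tenon (32 mm long, 18 wide, 16 thick, centred) at one end. Origin: centre of its underside; x across, y along (tenon at the -y end), z up. It starts flat in one of the rack's pigeon-holes, tenon end sticking out about 72 mm in front of the rack.
- rail_tip (a point): Centre of the tenon's end face, at half the rail's thickness.
- rail_butt (a point): Centre of the rail's plain (square) end face, at half the thickness.
- blank: A plain bar lying in the other pigeon-hole: same wood and size (220 x 36 x 24 mm) but square at both ends, no tenon. Leave it where it is. Origin: centre of its underside, y along its length, -y towards the rack's mouth.
- rack: Fixed plywood rack with two pigeon-holes side by side, 200 mm wide (x), from y = -80 (open mouth) to +90 mm (closed back), 76 mm high. Origin on the table. Holes are centred at x = -45 and +45 mm, 85 mm wide, floor 25 mm and roof underside 66 mm above the table. A bar can only leave through the mouth (along -y), and only the part sticking out of it can be gripped.
- jig: Fixed drilling jig, 120 mm wide, 185 mm long. Origin: on the table under the screw's axis. Its bed (62 mm wide, top 30 mm above the table) runs along y from the end stop at y = -60 mm to the open mouth at y = +98 mm. A steel bridge crosses it at y = 0 (+-16 mm): legs at x = +-36 to +-50 mm, beam 78 to 98 mm above the table; the lever screw goes down through it.
- jig_stop (a point): On the end stop's face, on the bed's centre line, 42 mm above the table: where the middle of the tenon's end face comes when the rail is home. Axes as the jig's. A small drill-bush arm stands over the bed here, more than 18 mm above the rail.
- jig_mouth (a point): Centre of the bed's top surface at the mouth end (jig y = +98 mm). The bed's two fences stand 12 mm above the bed; they are 42 mm apart from y = -60 to +65 mm, then flare to about 60 mm apart at y = +94 mm.
- foot: The screw's round pressing foot, 24 mm in diameter, 7 mm thick, bevelled below, under the bridge; it turns with the screw. Origin: centre of its pressing face, which stands 54 mm above the table when it just touches a rail lying on the bed; at the start it is 4 to 8 mm higher.
- screw (a joint): Turn of the lever screw about its upright axis, rad, growing clockwise seen from above, 0 to 4.5 (end of thread). It is steep: it sinks 2.23 mm per rad. Starts at 0.2 to 1.7; the foot meets the rail at about 3.6; snug from about 3.85 to 4.3. About 0.06 N m of friction, which also keeps it from unwinding; the torque climbs once the foot presses.
- lever (a joint): Fold of the screw's lever, rad: 0 = open, standing upright in line with the screw (as at the start); 1.57 = closed, lying level. It stays where it is left (about 0.12 N m of friction, with a stop at each end). Closing it also pushes the foot down by a further 1 mm.
- lever_pivot (a point): On the lever's pivot and the screw's axis, 134 mm above the table at screw = 0, 125 mm when snug. Axes turn with the lever: z along the lever to its tip, y along the pivot pin, x square to the lever's wide face. The lever folds over towards the +x it has while upright; when snug that is roughly the jig's -x side.
- lever_tip (a point): Centre of the lever's free end, 80 mm from the pivot. The lever is a straight dark steel bar, 12 mm thick (along its x) and 24 mm wide (along its y), free from 10 to 80 mm from the pivot. Upright, it is the wing by which the screw is turned. Axes as the pivot's.
- glue: Bystander: white glue bottle, 54 mm across, 120 mm high, standing. Origin: centre of its base.
- tin: Bystander: metal tin, 60 mm across, 90 mm high, standing. Origin: centre of its base.
- wedge: Bystander: wooden offcut 40 x 70 x 22 mm high lying between rack and jig. Origin: centre of its underside; y along its length.
- screwdriver: Bystander: screwdriver, 200 mm long, lying near the jig on the robot's side. Origin about mid-length, x along it.
- pencil: Bystander: thick red pencil, 160 mm long, lying near the robot. Origin at mid-length, x along it.
- sander: Bystander: cork sanding block 80 x 50 x 30 mm lying beyond the jig.
There are look-alikes about, which are no part of the job. Leave any orange look-alike of the jig alone.

How it is judged:
On the way, in this order (a step that is already met when the one before it is completed fails the run):
1. the tenoned rail lies home in the jig, tenon against the end stop, under the raised foot (x of rail_tip in the frame of jig_stop between -0.007 and 0.007 m and y of rail_tip in the frame of jig_stop between -0.004 and 0.008 m and z of rail_tip in the frame of jig_stop between -0.006 and 0.006 m and angle between the y axis of rail and the y axis of jig, either way round below 0.08 rad and angle between rail's own z axis and vertical below 0.08 rad and contact force between foot and rail below 2 N), for 0.2 s.
2. the screw is snug on the rail with the lever still upright (x of rail_tip in the frame of jig_stop between -0.007 and 0.007 m and y of rail_tip in the frame of jig_stop between -0.004 and 0.008 m and z of rail_tip in the frame of jig_stop between -0.006 and 0.006 m and angle between the y axis of rail and the y axis of jig, either way round below 0.08 rad and angle between rail's own z axis and vertical below 0.08 rad and contact force between foot and rail above 8 N and value of joint lever below 0.4 rad), for 0.2 s.
3. the lever is folded closed (x of rail_tip in the frame of jig_stop between -0.007 and 0.007 m and y of rail_tip in the frame of jig_stop between -0.004 and 0.008 m and z of rail_tip in the frame of jig_stop between -0.006 and 0.006 m and angle between the y axis of rail and the y axis of jig, either way round below 0.08 rad and angle between rail's own z axis and vertical below 0.08 rad and contact force between foot and rail above 12 N and value of joint lever above 1.4 rad), for 0.2 s.
At the end, for the whole second after the job is handed in: The rail lies level in the jig, square to the stop (within about 4.5 degrees), its tenon end within 8 mm of the stop and 7 mm of the centre line, pressed by the screw's foot with more than 12 N; the lever is closed (above 1.4 rad) and everything is at rest (all of step 3 and velocity of joint lever below 0.1 rad/s and linear speed of rail below 0.01 m/s); the robot touches nothing.
It fails at once if the plain bar is pushed more than 30 mm from its place (distance of blank from where it was at the start of the episode above 0.03 m).
It fails at once if another of the things on the table is pushed more than 30 mm from its place (distance of any of glue, tin, wedge, screwdriver, pencil, sander from where it was at the start of the episode above 0.03 m).
It fails at once if a standing container is knocked over (angle between any of glue, tin's own z axis and vertical above 0.6 rad).
It also fails if it takes over 72 s, if anything falls off the work surface, if the arm or the gripper's body presses on something with over 40 N, if the wrist force passes 120 N, or if a joint passes its speed limit or range.

ROBOT

A 7-joint arm with a two-finger parallel gripper is mounted at the origin on the work surface. World frame = base frame: x ahead of the robot, y to its left, z up, the work surface at z = 0. Lengths are in m, angles in rad, forces in N, time in s.
With the tool pointing down it reaches from about 0.4 to 0.9 m from the base axis. Payload 5.5 kg.
Tool frame: the origin (TCP) lies at the very end of the fingers, on their centre line; the grasp point (between the pads) lies 19 mm behind it; z points along the fingers, y is the line along which they close (so a half turn about z gives the same grasp; the last joint's range is limited). The gripper opens to 85 mm and grips with 20 to 120 N. Pads are 22 mm wide; open, the fingers measure 114 mm over their backs; the gripper's body (76 mm by 85 mm) begins 54 mm behind the grasp point. The pads swing forward as they close: fully open they stand 13 mm farther back than shut.
Start: joints at [1.461, 0.501, -0.427, 1.55, 0.221, 1.138, -0.21], TCP at [0.237, -0.605, 0.231] pointing down, gripper open.
Joint ranges: [-2.88, 2.88], [-0.31, 2.03], [-1.54, 1.56], [0.2, 2.42], [-1.41, 4.55], [0.19, 2.02], [-2.57, 2.57]. Speed limits (rad/s): [2.57, 2.57, 3.14, 3.14, 3.14, 3.14, 3.14].

INTERFACE

Orientations are given as a unit quaternion [w, x, y, z].
In Python, from workcell import env gives the robot as it stands. The module is installed in compiled form; this text tells all that it offers.
- The arm moves only by the tool drive_tool, never from a script. Its argument "deltas" is a list of rows, each a list of 7 numbers: the shift along the tool's x, y, z in units of 0.3 m (1.0 is 0.3 m), then the turn, a rotation vector about the tool's x, y, z in units of pi/2 rad (1.0 is pi/2 rad), then the opening, from -1 (shut) to 1 (fully open). In form: [[x, y, z, ax, ay, az, hand], ...]. A call has 1 to 10 rows; each row shifts and turns the commanded pose from where the row before left it, along the tool's axes as they then stand; what a row does not reach is not made up. A row lasts 1/10 s, in which the tool goes at most 50 mm and 8.59 degrees, less where a joint would pass 70% of its speed; a pose out of reach is approached as far as the arm can. A call with a number of a shift or a turn outside -1 to 1 is refused whole. A call with a gripper value outside its range is refused whole. The fingers move at their own pace and stop on an object; "force" is the grip in N (left out, the last holds). Time passes only in rows, so rows that do not move let the fingers close. It gives the time, the measured TCP pose, the force, the opening and the grip force at its end, in the units of the state.
- env.get_state(): the state, without advancing time (a new reading comes with each control period).
- env.snapshot(name): name is "scene" or "top" or "wrist"; returns a dict with "pixels" (384x512x3 uint8, blue, green, red), "vfov" (degrees; the focal length in pixels is half the picture's height over the tangent of half this angle, whatever the lens; pixels are square), "cx", "cy" (the principal point, pixels), "k1" (the pictures are not rectified: a ray, as slopes to the right and down, at radius r is drawn at 1 + k1 r^2 times it, then the intrinsics apply), "view" (4x4, takes a point from world to camera coordinates). Camera axes: x right, y up, looking along -z (the intrinsics and any distortion apply to the point x, -y, -z); pixel columns grow to the right and rows downward; lengths in m; the calibration is good to about 2 mm. A picture is of the moment at which its call begins. There is no depth.
- env.job_done(): hands the job in; it is judged then, once.
The state is a dict: "time_s": time; "joint_pos": joint angles; "qd": joint speeds; "joint_efforts": joint torques, N m; "tool_pos": TCP position; "ee_rot": TCP orientation; "force": force on the tool from outside, world axes, zero at the start; "moment": the same for the moment, N m; "opening": finger opening in m; "gripper_force": force on a finger pad.
Only numpy, scipy, OpenCV 4.12 (cv2) and the standard library are available. Lean on these libraries where they do the work, as an engineer would, in place of code of your own. Each camera call takes 0.05 s, during which the arm holds its last target. There are 200 camera calls.

## Working session

There is one attempt and no reset: what is moved stays moved. The work goes in short steps, Python scripts to look and compute and a tool call to move; the robot and the scene stay as the last step left them, time stands still between calls to the robot, and variables do not carry over. Pictures are saved under pics/ and viewed, at most 10 in all, crops included, and the job is handed in when it is done.

Besides the shell and the picture viewer there is one more tool, called after "Request:" as a command line: name --pt "numbers of a row" for each row, then --argument value for the rest. drive_tool: Moves the arm, as the interface text tells. Its arguments: {"type":"object","properties":{"deltas":{"type":"array"},"force":{"type":"number"}},"required":["deltas"]}

```bash
mkdir -p pics; cat > h.py <<'E'
import numpy as np, cv2, json
from scipy.spatial.transform import Rotation as R
def snap(env,name,fn):
    s=env.snapshot(name); p=np.array(s['pixels'],dtype=np.uint8); cv2.imwrite('pics/'+fn+'.png',p)
    np.savez('pics/'+fn+'.npz',vfov=s['vfov'],cx=s['cx'],cy=s['cy'],k1=s['k1'],view=np.array(s['view']),pix=p); return p
def load(fn): return dict(np.load('pics/'+fn+'.npz'))
def ray(c,u,v):
    f=192/np.tan(np.radians(c['vfov'])/2); d=np.array([(u-c['cx'])/f,(v-c['cy'])/f]); x=d.copy()
    for _ in range(30): x=d/(1+c['k1']*(x@x))
    V=c['view']; Rt=V[:3,:3].T; return -Rt@V[:3,3], Rt@np.array([x[0],-x[1],-1.])
def at(c,u,v,z):
    o,d=ray(c,u,v); return o+d*(z-o[2])/d[2]
def proj(c,P):
    f=192/np.tan(np.radians(c['vfov'])/2); q=c['view'][:3,:3]@np.asarray(P,float)+c['view'][:3,3]
    x=np.array([q[0],-q[1]])/-q[2]; x=x*(1+c['k1']*(x@x)); return f*x+[c['cx'],c['cy']]
def tool(): 
    from workcell import env
    s=env.get_state(); q=s['ee_rot']; return s,np.array(s['tool_pos']),R.from_quat([q[1],q[2],q[3],q[0]])
def delta(P,Rg):
    "shift in tool axes units, and turn (rotvec units) from current pose to goal"
    s,p,r=tool(); return (r.inv().apply(np.array(P)-p)/.3).round(4),((r.inv()*Rg).as_rotvec()/(np.pi/2)).round(4)
E
python3 - <<'E'
from h import *
from workcell import env
a=snap(env,'top','top0');b=snap(env,'scene','scene0')
for n in('top0','scene0'):
    c=load(n);o,d=ray(c,256,192);print(n,c['vfov'],c['k1'],o.round(3),d.round(3))
cv2.imwrite('pics/t.png',cv2.resize(a,(800,600),interpolation=cv2.INTER_CUBIC))
cv2.imwrite('pics/s.png',cv2.resize(b,(800,600),interpolation=cv2.INTER_CUBIC))
print(env.get_state())
E
```

```text
top0 56.36219262595167 -0.06088273850910346 [0.292 0.019 1.354] [ 0.146 -0.008 -0.989]
scene0 56.288124702115745 0.038543107054920166 [ 1.258 -0.545  0.767] [-0.687  0.473 -0.552]
{'time_s': 0.1, 'joint_pos': array([ 1.46120206,  0.50175081, -0.42682377,  1.55132778,  0.22077636,
        1.13831099, -0.21028479]), 'qd': array([ 2.26973935e-03, -3.70713719e-03, -4.20380121e-05, -2.86794068e-03,
       -1.71960904e-03,  1.09295171e-03, -1.58440098e-03]), 'joint_efforts': array([-1.15214157e-02, -5.70810056e+01, -5.83824769e+00, -2.81751859e+01,
        1.06417926e-02,  5.51474965e-03,  3.18347077e-05]), 'tool_pos': array([ 0.23649561, -0.60478428,  0.23037392]), 'ee_rot': array([-8.65906650e-04,  9.82671953e-01,  1.85351203e-01, -1.18257665e-04]), 'force': array([ 0.64428381,  0.94947761, -0.64788047]), 'moment': array([ 0.01477578,  0.0518246 , -0.00477977]), 'gripper_force': 0.0, 'opening': 0.08531881017979236}
```

View pics/t.png

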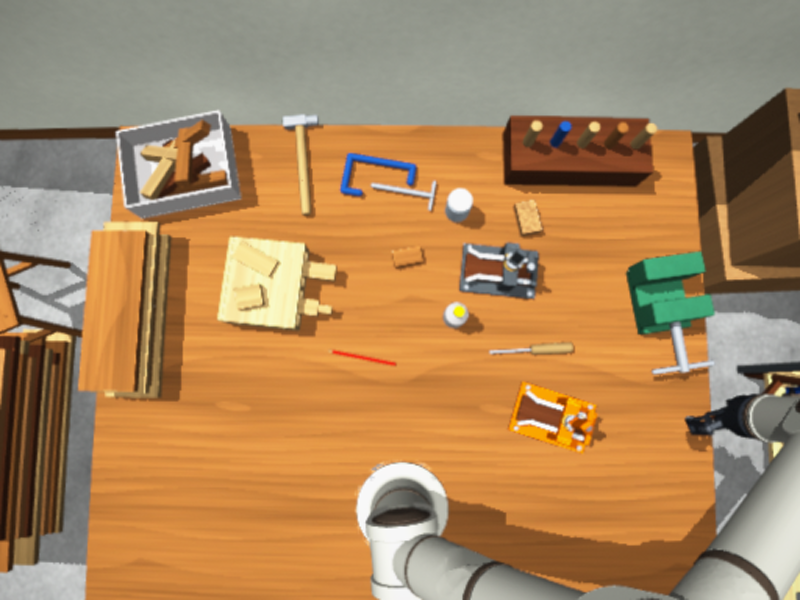

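View pics/s.png

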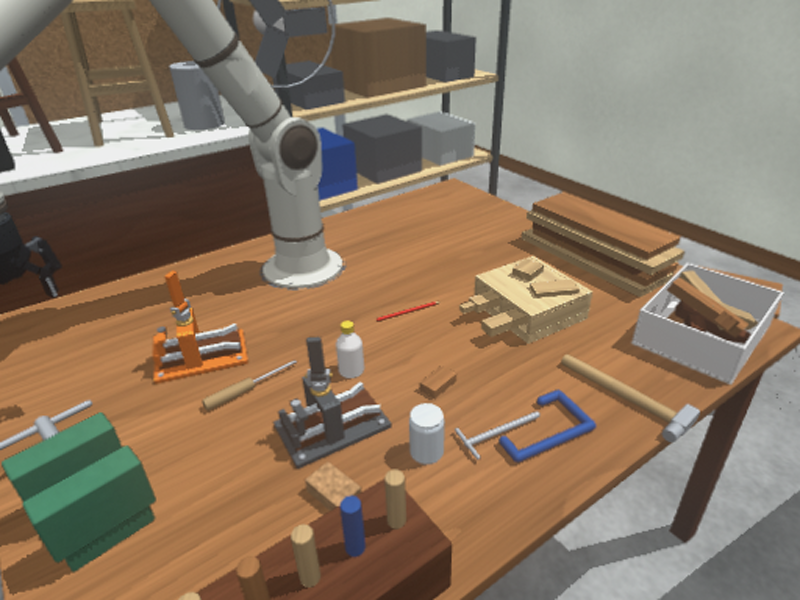

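The top view (800x600) shows the rack at (265,283) with its mouth to the right (world -y). The tenoned rail is in the near hole with its tip at about (333,311), and the blank is in the far hole at (322,271). The grey jig is at (500,270) with its mouth to the left (+y) and the lever at (517,258). The orange look-alike is at (553,416), the glue at (456,314) and the tin at (459,204). Next I'll enlarge the rack and jig.

```bash
python3 - <<'E'
from h import *
p=load('top0')['pix']
a=p[140:220,135:235]; b=p[140:220,285:365]
A=cv2.resize(a,None,fx=4.4,fy=4.4,interpolation=cv2.INTER_CUBIC);B=cv2.resize(b,None,fx=4.4,fy=4.4,interpolation=cv2.INTER_CUBIC)
s=load('scene0')['pix'][205:305,170:300]
top=np.hstack([A,B]); 
for i in range(0,100,10): cv2.putText(top,str(135+i),(int(i*4.4),10),0,.35,(255,0,0));
for i in range(0,80,10): cv2.putText(top,str(285+i),(int(440+i*4.4),10),0,.35,(255,0,0)); cv2.putText(top,str(140+i),(0,int(i*4.4)+4),0,.35,(0,0,255)); cv2.line(top,(0,int(i*4.4)),(792,int(i*4.4)),(0,0,255),1) if i%20==0 else 0
cv2.imwrite('pics/c1.png',top)
E
```

```text
(no output)
```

View pics/c1.png

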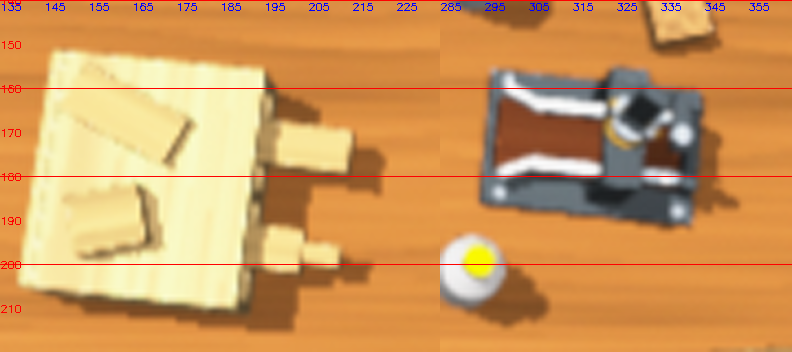

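```bash
python3 - <<'E'
from h import *
c=load('top0')
def g(x,y,z,off=135): 
    u=off+x/4.4 if off==135 else 285+(x-440)/4.4
    return at(c,u-.4,140+y/4.4-.4,z)
for n,l,z,o in [('rack',[(52,50),(268,70),(240,310),(20,285)],.076,135),('rail body',[(265,225),(303,230),(299,272),(262,268)],.049,135),('tenon',[(341,245),(338,265)],.043,135),('blank',[(353,130),(349,173)],.049,135),('jigbase',[(490,70),(703,92),(690,225),(482,205)],.012,285),('levertip',[(640,112)],.212,285),('glue',[(478,260)],.12,285)]:
    print(n,[g(x,y,z,o).round(3)[:2].tolist() for x,y in l])
print('tin',at(c,459*.64,195*.64,.09),'wedge',at(c,407*.64,256*.64,.022))
from workcell import env
s=env.snapshot('wrist'); print(s['vfov'],s['cx'],s['cy'],s['k1']); V=np.array(s['view']); st,p,r=tool()
M=V[:3,:3]@r.as_matrix(); print('cam pos in tool',r.inv().apply(-V[:3,:3].T@V[:3,3]-p).round(3)); print(M.round(3))
for P in ([.54,.28,.3],): print(delta(P,R.from_matrix(np.array([[0,1,0],[1,0,0],[0,0,-1.]]).T)))
E
```

```text
rack [[0.63, 0.414], [0.614, 0.231], [0.413, 0.248], [0.432, 0.43]]
rail body [[0.487, 0.234], [0.483, 0.202], [0.448, 0.204], [0.451, 0.235]]
tenon [[0.472, 0.17], [0.455, 0.172]]
blank [[0.569, 0.162], [0.532, 0.164]]
jigbase [[0.634, -0.145], [0.616, -0.331], [0.498, -0.317], [0.514, -0.137]]
levertip [[0.552, -0.232]]
glue [[0.452, -0.121]]
tin [ 0.7296042  -0.12814402  0.09      ] wedge [ 0.59720477 -0.00825216  0.022     ]
66.40233149375985 252.79037008981828 194.38727834939348 -0.03711948894578156
cam pos in tool [ 0.071 -0.    -0.142]
[[ 0.001  1.    -0.   ]
 [ 0.96  -0.     0.279]
 [ 0.279 -0.    -0.96 ]]
(array([ 2.0165, -2.3789, -0.2279]), array([-8.000e-04, -6.000e-04, -7.627e-01]))
```

Request:
drive_tool --pt "0 0.0 -0.03 0 0 -0.088 1" --pt "0 0 -0.03 0 0 -0.088 1" --pt "0 0 -0.03 0 0 -0.088 1" --pt "0 0 -0.03 0 0 -0.088 1" --pt "0 0 -0.03 0 0 -0.088 1" --pt "0 0 -0.03 0 0 -0.088 1" --pt "0 0 -0.03 0 0 -0.088 1" --pt "0 0 -0.03 0 0 -0.088 1"

```text
time_s: 0.95
tool_pos: [0.2366, -0.6051, 0.3033]
ee_rot: [-0.0, 0.737, 0.676, 0.0]
force: [0.4, -0.2, -0.3]
opening: 0.0855
gripper_force: 0.0
```

Request:
drive_tool --pt "0.14 0.06 0 0 0 0 1" --pt "0.14 0.06 0 0 0 0 1" --pt "0.14 0.06 0 0 0 0 1" --pt "0.14 0.06 0 0 0 0 1" --pt "0.14 0.06 0 0 0 0 1" --pt "0.14 0.06 0 0 0 0 1" --pt "0.14 0.06 0 0 0 0 1" --pt "0.14 0.06 0 0 0 0 1"

```text
time_s: 1.75
tool_pos: [0.4114, -0.2823, 0.3033]
ee_rot: [0.0, 0.739, 0.674, -0.0]
force: [0.5, 0.2, 0.1]
opening: 0.0856
gripper_force: 0.0
```

Request:
drive_tool --pt "0.15 0 0 0 0 0 1" --pt "0.15 0 0 0 0 0 1" --pt "0.15 0 0 0 0 0 1" --pt "0.15 0 0 0 0 0 1" --pt "0.15 0 0 0 0 0 1" --pt "0.15 0 0 0 0 0 1" --pt "0.15 0 0 0 0 0 1" --pt "0.15 0 0 0 0 0 1" --pt "0.15 0 0 0 0 0 1" --pt "0.15 0 0 0 0 0 1"

```text
time_s: 2.75
tool_pos: [0.4524, 0.1654, 0.3033]
ee_rot: [0.0, 0.739, 0.673, -0.0]
force: [-0.2, -0.3, 0.8]
opening: 0.0852
gripper_force: 0.0
```

```bash
python3 - <<'E'
from h import *
from workcell import env
p=snap(env,'wrist','w1'); cv2.imwrite('pics/w1b.png',cv2.resize(p,(768,576),interpolation=cv2.INTER_CUBIC))
c=load('w1')
print([proj(c,P).round(0).tolist() for P in ([.4635,.171,.037],[.4685,.223,.049],[.55,.163,.049])])
E
```

```text
[[260.0, 157.0], [260.0, 119.0], [324.0, 158.0]]
```

View pics/w1b.png

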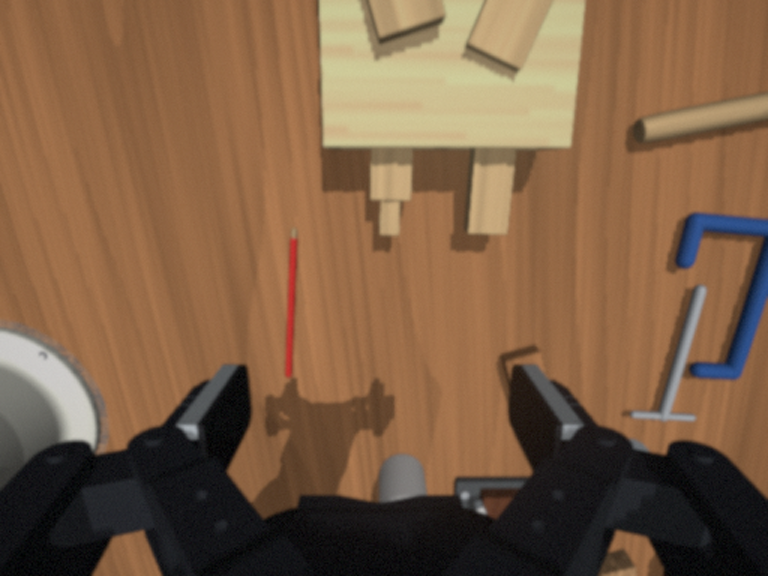

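The wrist view shows the tenon tip at (389,235) and the rail body at x 371-412 running up to the rack edge at row 149 (768x576 picture). This matches the top-view prediction. The blank is to the right at (490,190).

```bash
python3 - <<'E'
from h import *
c=load('w1')
g=lambda u,v,z: at(c,(u-.25)/1.5,(v-.25)/1.5,z)[:2].round(4)
print('tip',g(379,236,.045),g(400,236,.045)); print('front',g(370,200,.049),g(411.5,200,.049)); print('back',g(370.5,149,.049),g(412,149,.049))
print('rackedge',g(324,149,.076),g(572,149,.076))
print('blank',g(468,234,.049),g(508,234,.049))
s,p,r=tool(); print(p,r.as_matrix().round(4)); 
E
```

```text
tip [0.4535 0.1729] [0.4727 0.1711]
front [0.4486 0.2062] [0.4852 0.2028]
back [0.4533 0.2493] [0.4889 0.246 ]
rackedge [0.4166 0.2519] [0.6158 0.2341]
blank [0.5341 0.1679] [0.5704 0.1646]
[0.45108301 0.17543664 0.30417874] [[ 0.0819  0.9966  0.0022]
 [ 0.9966 -0.0819  0.0061]
 [ 0.0062  0.0017 -1.    ]]
```

Request:
drive_tool --pt "0 0 0 0 0 0.007 0.5" --pt "0 0 0 0 0 0 0.5"

```text
time_s: 3.0
tool_pos: [0.4521, 0.164, 0.3029]
ee_rot: [-0.0, 0.742, 0.67, -0.0]
force: [-0.5, -0.7, 0.1]
opening: 0.064
gripper_force: 0.0
```

```bash
python3 - <<'E'
from h import *
d=np.array([.0925,.9957]);y=-np.arctan2(d[0],d[1])
Rg=R.from_matrix(np.array([[d[0],d[1],0],[d[1],-d[0],0],[0,0,-1.]]).T)
print(delta([.4678,.2238,.029],Rg)); print(tool()[1])
E
```

```text
(array([0.2043, 0.0323, 0.9129]), array([-0.0005,  0.0004, -0.0061]))
[0.45211872 0.16395824 0.30292652]
```

Request:
drive_tool --pt "0.1 0.016 0.1 0 0 -0.006 0.5" --pt "0.104 0.016 0.15 0 0 0 0.5" --pt "0 0 0.15 0 0 0 0.5" --pt "0 0 0.15 0 0 0 0.5" --pt "0 0 0.15 0 0 0 0.5" --pt "0 0 0.12 0 0 0 0.5" --pt "0 0 0.07 0 0 0 0.5" --pt "0 0 0.023 0 0 0 0.5" --pt "0 0 0 0 0 0 0.5"

```text
time_s: 3.9
tool_pos: [0.4675, 0.2193, 0.0329]
ee_rot: [-0.0, 0.74, 0.672, -0.001]
force: [0.3, -0.0, -1.2]
opening: 0.0639
gripper_force: 0.0
```

Request:
drive_tool --pt "0 0 0 0 0 0 -1" --pt "0 0 0 0 0 0 -1" --pt "0 0 0 0 0 0 -1" --pt "0 0 0 0 0 0 -1" --pt "0 0 0 0 0 0 -1" --force 50

```text
time_s: 4.4
tool_pos: [0.4688, 0.2213, 0.0352]
ee_rot: [0.001, 0.74, 0.673, 0.001]
force: [-0.4, -2.9, 6.0]
opening: 0.0345
gripper_force: 51.9
```

Request:
drive_tool --pt "-0.03 0 -0.005 0 0 0 -1" --pt "-0.04 0 0 0 0 0 -1" --pt "-0.04 0 0 0 0 0 -1" --pt "-0.03 0 0 0 0 0 -1" --pt "0 0 0 0 0 0 -1" --pt "0 0 0 0 0 0 -1"

```text
time_s: 5.0
tool_pos: [0.4637, 0.1782, 0.0351]
ee_rot: [0.0, 0.74, 0.673, -0.0]
force: [-0.9, -1.3, 1.2]
opening: 0.0347
gripper_force: 51.5
```

Request:
drive_tool --pt "0 0 0 0 0 0 0.4" --pt "0 0 0 0 0 0 0.4" --pt "0 0 0 0 0 0 0.4" --pt "0 0 -0.05 0 0 0 0.4" --pt "0 0 -0.1 0 0 0 0.4" --pt "0 0 -0.15 0 0 0 0.4" --pt "0 0 -0.15 0 0 0 0.4" --pt "0 0 -0.15 0 0 0 0.4" --pt "0 0 0 0 0 0 0.4"

```text
time_s: 5.9
tool_pos: [0.4664, 0.1823, 0.2215]
ee_rot: [0.002, 0.739, 0.674, 0.005]
force: [0.7, 0.7, -0.2]
opening: 0.0599
gripper_force: 0.0
```

```bash
python3 - <<'E'
from h import *
from workcell import env
p=snap(env,'wrist','w2'); t=snap(env,'top','top2')
T=cv2.resize(t[120:220,150:260],(440,400),interpolation=cv2.INTER_CUBIC); W=cv2.resize(p[:250,150:406],(358,350))
o=np.zeros((400,798,3),np.uint8);o[:,:440]=T;o[:350,440:]=W
cv2.imwrite('pics/c2.png',o)
E
```

```text
(no output)
```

View pics/c2.png

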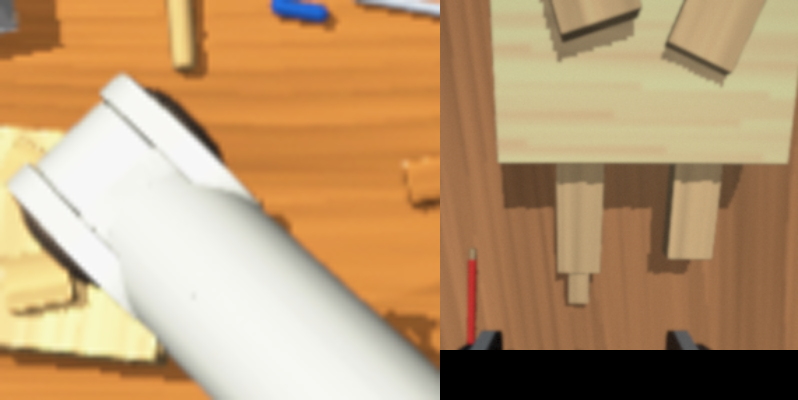

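The rail now sticks out further and is level: its tip is at (578,303), its body is x 557-602, and the rack edge is at row 163 of the crop.

```bash
python3 - <<'E'
from h import *
c=load('w2')
g=lambda u,v,z: at(c,(u-440)/1.398+150-.3,v/1.4-.3,z)[:2].round(4)
t=(g(568,304,.045)+g(588,304,.045))/2;a=g(557,272,.049);b=g(600,272,.049);e=g(557,163,.049);f=g(604,163,.049)
print('tip',t,'front',a,b,'back',e,f)
for l in((a+b)/2-t,(e+f)/2-t,(e+f)/2-(a+b)/2): print(np.hypot(*l),np.degrees(np.arctan2(l[1],l[0])))
d=np.array([.0925,.9957]); Rg=R.from_matrix(np.array([[d[0],d[1],0],[d[1],-d[0],0],[0,0,-1.]]).T)
G=t+.100*d; print(G,delta([*G,.040],Rg),tool()[1])
E
```

```text
tip [0.45915 0.1348 ] front [0.4452 0.1649] [0.4794 0.1617] back [0.4545 0.2486] [0.4893 0.2454]
0.028673550530061667 83.69290806526237
0.1129221081099711 83.51692630710278
0.08424873886296459 83.45703205956677
[0.4684  0.23437] (array([ 0.1826, -0.0045,  0.5891]), array([ 0.0021, -0.    , -0.0006])) [0.46404269 0.17974548 0.21673524]
```

Request:
drive_tool --pt "0.08 0 0 0.002 0 0.008 0.4" --pt "0.088 0 0.05 0 0 0 0.4" --pt "0 0 0.15 0 0 0 0.4" --pt "0 0 0.15 0 0 0 0.4" --pt "0 0 0.13 0 0 0 0.4" --pt "0 0 0.07 0 0 0 0.4" --pt "0 0 0.034 0 0 0 0.4" --pt "0 0 0 0 0 0 0.4" --pt "0 0 0 0 0 0 0.4"

```text
time_s: 6.9
tool_pos: [0.468, 0.2302, 0.0403]
ee_rot: [-0.001, 0.744, 0.669, -0.001]
force: [0.6, 0.5, 0.3]
opening: 0.0597
gripper_force: 0.0
```

```bash
python3 -c "
from h import *
print(tool()[1])"
```

```text
[0.46802908 0.23017649 0.04030535]
```

Request:
drive_tool --pt "0 0 0 0 0 0 -1" --pt "0 0 0 0 0 0 -1" --pt "0 0 0 0 0 0 -1" --pt "0 0 0 0 0 0 -1" --pt "0 0 -0.015 0 0 0 -1" --pt "0 0 0 0 0 0 -1" --force 70

```text
time_s: 7.5
tool_pos: [0.4684, 0.2294, 0.0451]
ee_rot: [-0.001, 0.744, 0.668, -0.001]
force: [0.7, 0.3, -3.1]
opening: 0.0328
gripper_force: 69.8
```

Request:
drive_tool --pt "-0.04 0 0 0 0 0 -1" --pt "-0.07 0 0 0 0 0 -1" --pt "-0.09 0 0 0 0 0 -1" --pt "-0.09 0 0 0 0 0 -1" --pt "-0.09 0 0 0 0 0 -1" --pt "-0.04 0 0 0 0 0 -1" --pt "0 0 -0.05 0 0 0 -1" --pt "0 0 -0.1 0 0 0 -1" --pt "0 0 -0.1 0 0 0 -1" --pt "0 0 -0.05 0 0 0 -1"

```text
time_s: 8.5
tool_pos: [0.4559, 0.105, 0.1363]
ee_rot: [-0.0, 0.744, 0.669, 0.0]
force: [0.0, -0.6, -1.1]
opening: 0.0333
gripper_force: 70.0
```

```bash
python3 - <<'E'
from h import *
from workcell import env
p=snap(env,'wrist','w3'); s=snap(env,'scene','s3')
W=cv2.resize(p,(400,300)); S=cv2.resize(s[150:300,150:350],(400,300),interpolation=cv2.INTER_CUBIC)
cv2.imwrite('pics/c3.png',np.hstack([W,S])); print(tool()[1])
E
```

```text
[0.45638582 0.10464995 0.13589915]
```

View pics/c3.png

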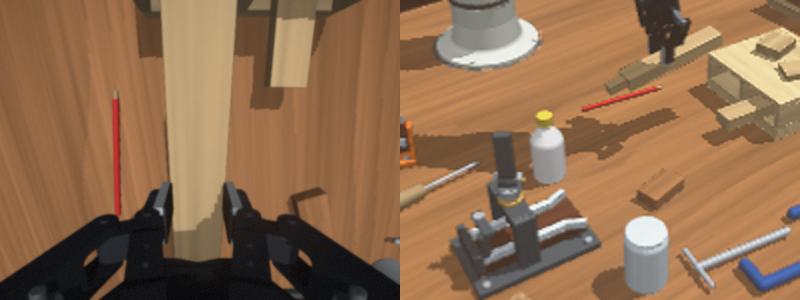

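The rail is held cleanly in the left wrist picture. Next I'll measure the jig more finely from both fixed cameras.

```bash
python3 - <<'E'
from h import *
t=load('top0')['pix'][150:200,290:350]; s=load('scene0')['pix'][210:300,170:255]
T=cv2.resize(t,(420,350),interpolation=cv2.INTER_CUBIC); S=cv2.resize(s,(340*17//17,360),interpolation=cv2.INTER_CUBIC)
S=cv2.resize(s,(378,400),interpolation=cv2.INTER_CUBIC)
o=np.zeros((400,798,3),np.uint8);o[:350,:420]=T;o[:,420:]=S
cv2.imwrite('pics/c4.png',o)
E
```

```text
(no output)
```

View pics/c4.png

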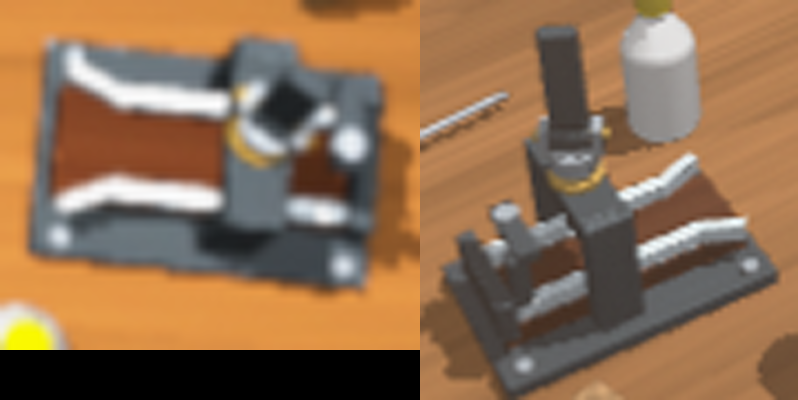

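The top crop shows base corners (50,40), (382,75), (365,290) and (32,248), with the beam at x 228-298. The scene crop shows the upright lever with its tip at (560,30).

```bash
cat > fit.py <<'E'
from h import *
from scipy.optimize import least_squares
t=load('top0');s=load('scene0')
tp=lambda x,y:np.array([290+x/7-.4,150+y/7-.4]); sp=lambda x,y:np.array([170+(x-420)/4.447-.4,210+y/4.444-.4])
obs=[(t,tp(50,40),60,98,0),(t,tp(382,75),60,-87,0),(t,tp(365,290),-60,-87,0),(t,tp(32,248),-60,98,0),
(s,sp(776,270),60,98,0),(s,sp(510,387),60,-87,0),(s,sp(445,264),-60,-87,0),
(t,tp(240,40),50,16,98),(t,tp(298,44),50,-16,98),(t,tp(285,230),-50,-16,98),(t,tp(226,226),-50,16,98),(s,sp(582,227),50,-16,98),(s,sp(636,203),50,16,98)]
def W(q,x,y,z): 
    c,n=np.cos(q[2]),np.sin(q[2]); x,y=x/1e3,y/1e3; return [q[0]+c*x-n*y,q[1]+n*x+c*y,z/1e3]
def res(q): return np.concatenate([proj(c,W(q,x,y,z if z else q[3]*1e3))-u for c,u,x,y,z in obs])
if __name__=='__main__':
    r=least_squares(res,[.565,-.235,-.09,.012],loss='soft_l1'); q=r.x; print(q.round(4)); print(res(q).reshape(-1,2).round(1).tolist())
    # lever tip triangulate
    f=lambda P:np.concatenate([proj(t,P)-tp(287,105),proj(s,P)-sp(560,32)]); l=least_squares(f,[.56,-.23,.21]); print('lever tip',l.x.round(4),f(l.x).round(1))
    np.save('jig.npy',q)
E
python3 fit.py
```

```text
[ 0.5649 -0.2406 -0.1026  0.0107]
[[0.4, 0.1], [0.6, 0.4], [0.7, 0.3], [-0.0, 0.9], [-0.7, -0.0], [-2.1, 0.6], [-2.3, 0.0], [-1.5, -0.7], [-0.9, -0.3], [-1.3, 0.3], [-1.8, -0.1], [1.7, 0.2], [0.7, 1.1]]
lever tip [ 0.5564 -0.2376  0.1978] [ 0.3  0.2  0.3 -0. ]
```

```bash
python3 - <<'E'
from fit import *
def res2(q): return np.concatenate([proj(c,W(q,x,y+(0 if z else q[4]*1e3),z if z else q[3]*1e3))-u for c,u,x,y,z in obs])
r=least_squares(res2,[.565,-.235,-.09,.012,0],loss='soft_l1'); q=r.x; print(q.round(4)); print(res2(q).reshape(-1,2).round(1).tolist())
np.save('jig.npy',q)
for P in [(0,98,30),(0,62,44),(0,175,44),(0,-60,42),(0,0,212)]: print(P,np.round(W(q,*P),4))
# rail pitch check: edges of the held rail in w3
c=load('w3'); s_,p,rr=tool(); print(p, rr.as_matrix()[:,0].round(4))
E
```

```text
[ 0.5647 -0.2447 -0.0985  0.01    0.0073]
[[-0.6, 0.0], [-0.3, 0.2], [-0.1, 0.1], [-0.8, 0.9], [0.3, -0.4], [-0.7, 0.3], [-1.2, -0.1], [-0.4, -0.6], [0.1, -0.3], [-0.1, 0.3], [-0.6, -0.0], [0.4, 0.8], [-0.6, 1.7]]
(0, 98, 30) [ 0.5744 -0.1472  0.03  ]
(0, 62, 44) [ 0.5708 -0.183   0.044 ]
(0, 175, 44) [ 0.5819 -0.0705  0.044 ]
(0, -60, 42) [ 0.5588 -0.3044  0.042 ]
(0, 0, 212) [ 0.5647 -0.2447  0.212 ]
[0.45638582 0.10464995 0.13589915] [1.065e-01 9.943e-01 6.000e-04]
```

Request:
drive_tool --pt "-0.06 0.08 0 0 0 -0.005 -1" --pt "-0.1 0.12 0 0 0 0 -1" --pt "-0.1 0.12 0 0 0 0 -1" --pt "-0.09 0.1 0 0 0 0 -1" --pt "-0.05 0.057 0.05 0 0 0 -1" --pt "0 0 0.1 0 0 0 -1" --pt "0 0 0.07 0 0 0 -1" --pt "0 0 0.03 0 0 0 -1" --pt "0 0 0 0 0 0 -1" --pt "0 0 0 0 0 0 -1"

```text
time_s: 9.6
tool_pos: [0.5852, -0.0287, 0.0589]
ee_rot: [-0.001, 0.741, 0.672, -0.001]
force: [1.4, -0.6, -0.9]
opening: 0.0332
gripper_force: 70.0
```

```bash
cat > jf.py <<'E'
from h import *
q=np.load('jig.npy')
def J(P): 
    c,n=np.cos(q[2]),np.sin(q[2]); d=P[:2]-q[:2]; return np.array([c*d[0]+n*d[1],-n*d[0]+c*d[1],P[2]])*1e3
def Wp(x,y,z):
    c,n=np.cos(q[2]),np.sin(q[2]); x,y=x/1e3,y/1e3; return np.array([q[0]+c*x-n*y,q[1]+n*x+c*y,z/1e3])
Rj=R.from_euler('z',q[2])
def show():
    s,p,r=tool(); a=r.as_matrix(); print('jig mm',J(p).round(1),'toolx yaw err deg',round(np.degrees(np.arctan2(a[1,0],a[0,0])-q[2]-np.pi/2),2),'toolz',a[:,2].round(3),'F',np.round(s['force'],1),'M',np.round(s['moment'],2),'t',s['time_s'],'open',round(s['opening'],4),'q7',round(s['joint_pos'][6],2))
if __name__=='__main__': show()
E
python3 - <<'E'
from jf import *
from workcell import env
show()
s=snap(env,'scene','s5'); t=snap(env,'top','t5'); w=snap(env,'wrist','w5')
S=cv2.resize(s[130:300,165:345],(420,397),interpolation=cv2.INTER_CUBIC); T=cv2.resize(t[130:220,265:350],(378,400),interpolation=cv2.INTER_CUBIC)
o=np.zeros((400,798,3),np.uint8);o[:397,:420]=S;o[:,420:]=T; cv2.imwrite('pics/c5.png',o)
E
```

```text
jig mm [ -0.9 217.   58.9] toolx yaw err deg 0.05 toolz [-0.003  0.001 -1.   ] F [ 1.4 -0.6 -0.9] M [ 0.01 -0.01  0.04] t 9.6 open 0.0332 q7 -0.65
```

View pics/c5.png

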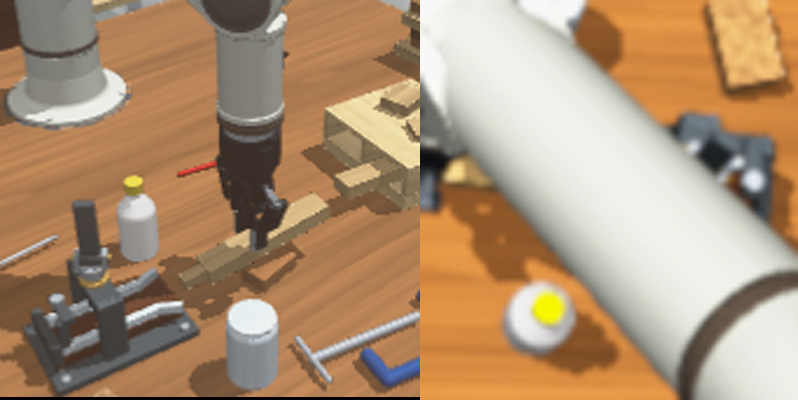

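The rail is lined up with the jig mouth; its tip is at about (188,278) and its butt end at (323,206) in the left crop.

```bash
python3 - <<'E'
from jf import *
c=load('s5'); s,p,r=tool(); j=J(p)
for dy,zz,x in [(-100,43.3+12,0),(-68,67.3,18),(-68,67.3,-18),(120,67.3,18),(120,67.3,-18),(120,43.3,18)]:
    u=proj(c,Wp(j[0]+x,j[1]+dy,zz)); print(dy,x,((u-[165,130])*2.334).round(0))
E
```

```text
-100 0 [182. 268.]
-68 18 [211. 260.]
-68 -18 [197. 244.]
120 18 [332. 210.]
120 -18 [316. 197.]
120 18 [331. 224.]
```

```bash
python3 - <<'E'
from jf import *
c=load('s5'); p=c['pix'].astype(int)
# ascii map of saturation/brightness around tip and butt
g=p[238:262,236:268]; 
cls=lambda a: ''.join('#' if (x[2]>150 and x[1]>115) else ('+' if (x[1]>85) else ('.' if x[2]>90 else ' ')) for x in a)
print('\n'.join(f'{238+i} '+cls(r) for i,r in enumerate(g))); print('butt x0=285')
g=p[206:236,285:315]; print('\n'.join(f'{206+i} '+cls(r) for i,r in enumerate(g)))
j=J(tool()[1])
def pr(pitch,dz):
    out=[]
    for dy,zz,x in [(-100,8+12,0),(-100,20,9),(-68,24,18),(-68,24,-18),(-68,0,18),(120,24,18),(120,24,-18),(120,0,18)]:
        out.append(proj(c,Wp(j[0]+x,j[1]+dy,43.3+dz+zz+dy*pitch)).round(1).tolist())
    print(pitch,out)
pr(0,0);pr(.05,0)
E
```

```text
238 #################+++++++++++++++
239 ###++##########+++++++++++++++++
240 #+++++++++++#++++++++++++++++#++
241 ++++++++++++++++++++++++++++++++
242 +++++++++++++..+++++++++++++++++
243 +++++++++++..+++++++++++++++++++
244 ++++++++++++++++++++++++++++++++
245 ++++++++++++++++++++++++++++++++
246 +++++++++++++++++++++++++++++..+
247 ++++++#+++++++++++.+++++++++++++
248 +++.++#+++++++++++++++++++++++++
249 +++++.++++++++++++++++++++++++++
250 +++++..+++++++++++.++++.++++++++
251 .++++...++++++++++++#+++++++++++
252 .++++++.++++..++++++++++++++..+.
253  .+++++..+#++++++++++++++++....+
254   .++...++++++++++++++++++.....+
255    ...++++++++++++++++++....+###
256 ....++++++++++++++++++.+..+#####
257 .....+++++++..++++++..+...+++###
258 ......++++..++++++###.+.+..++###
259 ########...++++++###+...+++++###
260 #######+.+++++++++++.....+.+####
261 ####+++++++++.+...........+#####
butt x0=285
206 ######################+++#####
207 #######################+++####
208 #######################++++###
209 #######################++++++#
210 #######################+++++++
211 #####################
[... 414 characters left out ...]
++++++#########
224 +#########+++++++++###########
225 +#######+++++++++#+###########
226 #######+++++++++##############
227 #####+++++++++################
228 ###+++++++++##################
229 #+++++++++++##################
230 ++++++++######################
231 +++++++#######################
232 +++++#########################
233 +++++#########################
234 +#++.+########################
235 ++....+#######################
0 [[242.7, 242.7], [244.2, 244.4], [255.2, 241.2], [249.2, 234.4], [255.4, 247.4], [307.1, 220.2], [300.3, 214.3], [306.7, 226.2]]
0.05 [[242.8, 243.9], [244.2, 245.7], [255.2, 242.1], [249.3, 235.3], [255.5, 248.3], [307.2, 218.7], [300.4, 212.8], [306.8, 224.7]]
```

```bash
python3 - <<'E'
from jf import *
c=load('w3'); s5=load('s5')
p=np.array([0.4561,.1048,.136]); 
# use w3 with tool pose then; tool-x heading 83.9
h=np.radians(83.9); ax=np.array([np.cos(h),np.sin(h)]); ay=np.array([ax[1],-ax[0]])
for pitch in (0,.05,.1,.15,.2):
    L=[]
    for dy in (20,50,80,100,120):
        z=p[2]+8.4e-3+dy*1e-3*pitch
        a=[proj(c,[*(p[:2]+ax*dy/1e3*np.cos(pitch)+ay*x),z]) for x in(-.018,.018)]
        L.append((a[0][1].round(0),(a[1][0]-a[0][0]).round(1)))
    print(pitch,L)
g=c['pix'].astype(int)
for v in (5,40,80,120,160,200):
    row=g[v,:,1]; d=np.abs(np.gradient(row.astype(float))); L=180+d[180:250].argmax(); Rr=270+d[270:330].argmax(); print(v,L,Rr,Rr-L)
E
```

```text
0 [(np.float64(219.0), np.float64(73.6)), (np.float64(158.0), np.float64(78.2)), (np.float64(89.0), np.float64(83.0)), (np.float64(39.0), np.float64(86.3)), (np.float64(-15.0), np.float64(89.6))]
0.05 [(np.float64(220.0), np.float64(74.1)), (np.float64(159.0), np.float64(79.6)), (np.float64(89.0), np.float64(85.6)), (np.float64(36.0), np.float64(89.8)), (np.float64(-21.0), np.float64(94.2))]
0.1 [(np.float64(221.0), np.float64(74.6)), (np.float64(160.0), np.float64(81.0)), (np.float64(89.0), np.float64(88.3)), (np.float64(34.0), np.float64(93.6)), (np.float64(-26.0), np.float64(99.2))]
0.15 [(np.float64(222.0), np.float64(75.1)), (np.float64(162.0), np.float64(82.5)), (np.float64(90.0), np.float64(91.1)), (np.float64(33.0), np.float64(97.6)), (np.float64(-31.0), np.float64(104.6))]
0.2 [(np.float64(223.0), np.float64(75.6)), (np.float64(164.0), np.float64(84.0)), (np.float64(91.0), np.float64(94.1)), (np.float64(32.0), np.float64(101.9)), (np.float64(-36.0), np.float64(110.7))]
5 192 303 111
40 207 300 93
80 209 297 88
120 211 295 84
160 213 292 79
200 216 289 73
```

The rail is pitched about 0.13 rad tip-down in the grip, judging by its widths in the wrist image and its end positions in the scene image. I'll level it with the wrist before inserting.

Request:
drive_tool --pt "0 0 0 0 -0.04 0 -1" --pt "0 0 0 0 -0.043 0 -1" --pt "0 0 0 0 0 0 -1" --pt "-0.05 0.002 0.007 0 0 0 -1" --pt "-0.08 0.001 0.011 0 0 0 -1" --pt "-0.08 0 0.011 0 0 0 -1" --pt "-0.04 0 0.005 0 0 0 -1" --pt "0 0 0 0 0 0 -1" --pt "0 0 0 0 0 0 -1"

```text
time_s: 10.65
tool_pos: [0.5785, -0.1047, 0.0586]
ee_rot: [0.042, 0.74, 0.67, -0.049]
force: [1.1, 0.1, -1.5]
opening: 0.033
gripper_force: 70.0
```

```bash
python3 - <<'E'
from jf import *
from workcell import env
show()
c=(snap(env,'scene','s6'),load('s6'))[1]; g=c['pix']
cv2.imwrite('pics/c6.png',cv2.resize(g[205:300,165:300],(798,562),interpolation=cv2.INTER_CUBIC))
E
```

```text
jig mm [-1.000e-01  1.406e+02  5.860e+01] toolx yaw err deg -0.05 toolz [-0.016 -0.128 -0.992] F [ 1.1  0.1 -1.5] M [ 0.25 -0.04  0.02] t 10.65 open 0.033 q7 -0.64
```

View pics/c6.png

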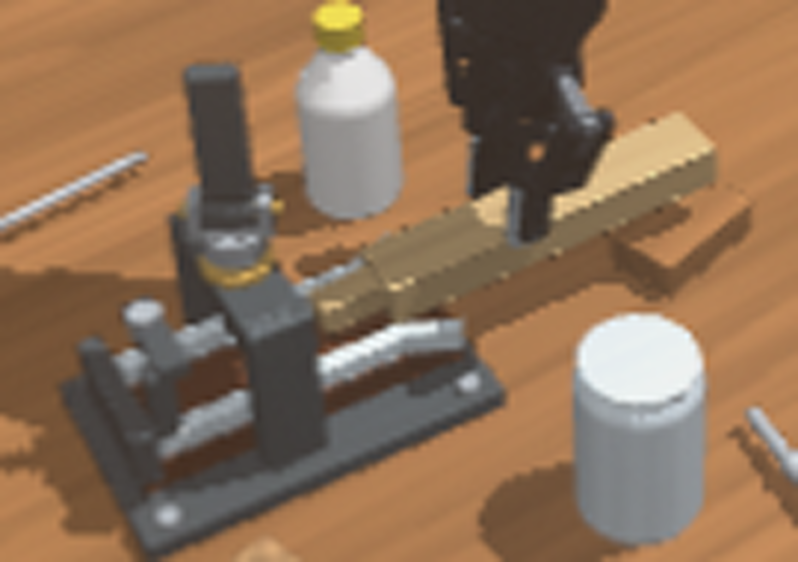

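The rail is over the mouth: butt corners (715,150), (715,178) and (683,112), body front corners about (393,290) and (395,315), tenon tip about (320,315).

```bash
python3 - <<'E'
from jf import *
from scipy.optimize import least_squares
c=load('s6'); u=lambda x,y:np.array([165+x/5.911-.4,205+y/5.916-.4])
ob=[(220,18,24,u(715,150)),(220,18,0,u(715,179)),(220,-18,24,u(683,112)),(32,18,24,u(393,289)),(32,18,0,u(395,317)),(32,-18,24,u(364,252)),(0,9,4,u(325,332)),(0,9,20,u(322,310))]
j=J(tool()[1])
def pt(v,y,x,z): 
    d=y-110; return Wp(j[0]+x+v[3], v[0]+d*np.cos(v[2])-z*np.sin(v[2]), v[1]+d*np.sin(v[2])+z*np.cos(v[2]))
f=lambda v: np.concatenate([proj(c,pt(v,y,x,z))-o for y,x,z,o in ob])
for lock in (0,1):
    r=least_squares((lambda v:np.r_[f(v),v[3]*2]) if lock else (lambda v:np.r_[f(v),v[3]*.05]),[160,35,0,0],x_scale=[10,10,.1,3]); print(r.x.round(3),f(r.x).reshape(-1,2).round(1).tolist())
    v=r.x; print('tip jig y',v[0]-110*np.cos(v[2]),'bottom at y=60..:',v[1]-50*np.sin(v[2]))
E
```

```text
[ 1.47936e+02  3.60760e+01  2.70000e-02 -1.28600e+00] [[0.2, -0.4], [0.3, 0.7], [-0.8, -0.2], [-0.2, -0.1], [0.2, 1.2], [-0.8, -1.2], [0.5, 0.2], [0.5, -0.2]]
tip jig y 37.975604462655454 bottom at y=60..: 34.730578948461755
[ 1.47306e+02  3.73300e+01  2.60000e-02 -5.00000e-03] [[0.3, -0.4], [0.3, 0.7], [-0.7, -0.2], [-0.2, -0.1], [0.2, 1.2], [-0.8, -1.2], [0.5, 0.2], [0.4, -0.2]]
tip jig y 37.343461187689556 bottom at y=60..: 36.022643913825085
```

Request:
drive_tool --pt "0 0 0.007 0 -0.015 0 -1" --pt "0 0 0.007 0 0 0 -1" --pt "0 0 0 0 0 0 -1"

```text
time_s: 11.0
tool_pos: [0.5783, -0.1037, 0.0539]
ee_rot: [0.05, 0.738, 0.671, -0.058]
force: [0.3, 0.3, -0.3]
opening: 0.0331
gripper_force: 70.0
```

```bash
python3 jf.py
```

```text
jig mm [ -0.3 141.6  53.9] toolx yaw err deg 0.19 toolz [-0.018 -0.152 -0.988] F [ 0.3  0.3 -0.3] M [0.26 0.03 0.08] t 11.0 open 0.0331 q7 -0.67
```

Request:
drive_tool --pt "-0.03 0 0.005 0 0 0 -1" --pt "-0.05 0 0.009 0 0 0 -1" --pt "-0.05 0 0.009 0 0 0 -1" --pt "0 0 0 0 0 0 -1"

```text
time_s: 11.4
tool_pos: [0.5737, -0.1501, 0.0532]
ee_rot: [0.051, 0.741, 0.667, -0.059]
force: [0.6, -1.2, -2.2]
opening: 0.0324
gripper_force: 70.0
```

```bash
python3 jf.py
```

```text
jig mm [-0.4 95.  53.2] toolx yaw err deg -0.3 toolz [-0.02  -0.155 -0.988] F [ 0.6 -1.2 -2.2] M [ 0.15 -0.09  0.01] t 11.4 open 0.0324 q7 -0.6
```

Request:
drive_tool --pt "-0.03 0 0.005 0 0 0 -1" --pt "-0.04 0 0.007 0 0 0 -1" --pt "-0.03 0 0.007 0 0 0 -1" --pt "0 0 0.003 0 0 0 -1" --pt "0 0 0 0 0 0 -1"

```text
time_s: 11.9
tool_pos: [0.5713, -0.1754, 0.0514]
ee_rot: [0.05, 0.739, 0.669, -0.058]
force: [0.2, 0.0, -1.7]
opening: 0.0332
gripper_force: 70.0
```

```bash
python3 - <<'E'
from jf import *
show()
E
```

```text
jig mm [-0.2 69.6 51.4] toolx yaw err deg -0.01 toolz [-0.018 -0.152 -0.988] F [ 0.2  0.  -1.7] M [ 0.23 -0.01 -0.03] t 11.9 open 0.0332 q7 -0.55
```

Request:
drive_tool --pt "-0.025 0 0.006 0 0 0 -1" --pt "0 0 0.005 0 0 0 -1" --pt "0 0 0.004 0 0 0 -1" --pt "0 0 0 0 0 0 -1"

```text
time_s: 12.3
tool_pos: [0.5709, -0.184, 0.0496]
ee_rot: [0.051, 0.739, 0.669, -0.059]
force: [-3.0, -1.6, 9.7]
opening: 0.033
gripper_force: 71.4
```

```bash
python3 jf.py
```

```text
jig mm [ 0.2 61.  49.6] toolx yaw err deg 0.02 toolz [-0.018 -0.155 -0.988] F [-3.  -1.6  9.7] M [-0.42  0.77 -0.13] t 12.3 open 0.033 q7 -0.54
```

Request:
drive_tool --pt "0 0 0 0 0 0 0.3" --pt "0 0 0 0 0 0 0.3" --pt "0 0 0 0 0 0 0.3" --pt "0 0 -0.04 0 0 0 0.3" --pt "0 0 -0.06 0 0 0 0.3" --pt "0.1 0 -0.015 0 0 0 0.3" --pt "0.125 0 -0.02 0 0 0 0.3" --pt "0.01 0 0.07 0 0 0 0.3" --pt "0.013 0 0.078 0 0 0 0.3" --pt "0 0 0 0 0 0 0.3"

```text
time_s: 13.3
tool_pos: [0.5761, -0.1104, 0.0315]
ee_rot: [0.049, 0.738, 0.67, -0.059]
force: [-0.6, 0.2, 0.5]
opening: 0.0556
gripper_force: 0.0
```

```bash
python3 - <<'E'
from jf import *
from workcell import env
show()
c=(snap(env,'scene','s7'),load('s7'))[1]; p=c['pix'].astype(int)
# compare predicted corners of rail flat on the bed, tip at -42
for y,x,z in[(220,18,24),(220,18,0),(220,-18,24)]: print(proj(c,Wp(x,-42+y,30+z)).round(1))
cls=lambda a: ''.join('#' if (x[2]>150 and x[1]>115) else ('+' if (x[1]>85) else ('.' if x[2]>90 else ' ')) for x in a)
print('\n'.join(f'{225+i} '+cls(r) for i,r in enumerate(p[225:262,240:290])))
E
```

```text
jig mm [ -1.9 134.8  31.5] toolx yaw err deg 0.12 toolz [-0.022 -0.152 -0.988] F [-0.6  0.2  0.5] M [ 0.17  0.02 -0.03] t 13.3 open 0.0556 q7 -0.68
[263.9 241.2]
[264.  247.2]
[257.8 234.5]
225                    ++ .###########################
226                    ++++###########################
227 .                  ++++###########################
228 +                   ++++##########################
229 .                   ++++##########################
230 +       .            +++++ +######################
231 #      +#.            ++++  +#####################
232 #++            .++    ++++  +#####################
233 ##       .   +#+.+      +   .#####################
234 #+       +                  +############+########
235 #+      .+                 .######################
236 #+      .+                 .######################
237 #+      +#+     ++         +######################
238 #+      +##+  .##         .#########+#############
239 #+      ####  +##         .#######################
240 #     +#####  +##         +#######################
241 #+  +++#####   .          
[... 424 characters left out ...]
+ +      ++++###++........+###.....+####
250 +++++++++++++     .######+++..........++....+#####
251 +++++++++++++     +########...............++######
252 +++++++++++++     .#########+............+########
253 +++++++++++++     +############........++#########
254 ++++++++++.++   +###############.+.....+##########
255 ++++++++++++++++++################..+++###########
256 +++++.++++++++++++################################
257 ++++++++.++++++.+#################################
258 ..++++..+++++++###################################
259 ###+..+++...+#####################################
260 ###+.++++++#######################################
261 ++++++++##########################################
```

Request:
drive_tool --pt "0 0 0 0 0 0 -1" --pt "0 0 0 0 0 0 -1" --pt "0 0 0 0 0 0 -1" --pt "0 0 0 0 0 0 -1" --force 40

```text
time_s: 13.75
tool_pos: [0.5789, -0.1108, 0.0344]
ee_rot: [0.051, 0.739, 0.669, -0.057]
force: [-0.8, 1.1, 6.4]
opening: 0.0347
gripper_force: 44.0
```

```bash
python3 jf.py
```

```text
jig mm [  0.9 134.6  34.4] toolx yaw err deg 0.01 toolz [-0.016 -0.153 -0.988] F [-0.8  1.1  6.4] M [-0.12  0.19 -0.06] t 13.75 open 0.0347 q7 -0.68
```

Request:
drive_tool --pt "-0.02 0 -0.003 0 0 0 -1" --pt "-0.02 0 0.003 0 0 0 -1" --pt "0 0 0 0 0 0 -1"

```text
time_s: 14.05
tool_pos: [0.5764, -0.1246, 0.0347]
ee_rot: [0.051, 0.739, 0.669, -0.059]
force: [-0.1, -1.8, -0.3]
opening: 0.0349
gripper_force: 43.3
```

Request:
drive_tool --pt "-0.01 0 0.0015 0 0 0 -1" --pt "0 0 0 0 0 0 -1"

```text
time_s: 14.25
tool_pos: [0.5763, -0.1261, 0.0348]
ee_rot: [0.05, 0.739, 0.669, -0.058]
force: [0.6, -0.4, 0.2]
opening: 0.0351
gripper_force: 43.3
```

Request:
drive_tool --pt "-0.01 0 0.0015 0 0 0 -1" --pt "0 0 0 0 0 0 -1"

```text
time_s: 14.45
tool_pos: [0.5762, -0.127, 0.0348]
ee_rot: [0.05, 0.738, 0.67, -0.057]
force: [0.7, 3.7, 0.4]
opening: 0.035
gripper_force: 43.3
```

```bash
python3 jf.py
```

```text
jig mm [-1.000e-01  1.183e+02  3.480e+01] toolx yaw err deg 0.09 toolz [-0.018 -0.15  -0.989] F [0.7 3.7 0.4] M [ 0.95 -0.11 -0.06] t 14.45 open 0.035 q7 -0.65
```

Request:
drive_tool --pt "-0.01 0 0.0015 0 0 0 -1" --pt "-0.01 0 0.0015 0 0 0 -1" --pt "0 0 0 0 0 0 -1"

```text
time_s: 14.75
tool_pos: [0.576, -0.1269, 0.0347]
ee_rot: [0.048, 0.738, 0.671, -0.054]
force: [-0.6, 14.5, 0.9]
opening: 0.0354
gripper_force: 43.8
```

```bash
python3 - <<'E'
from jf import *
from workcell import env
show()
for n,f in(('wrist','w8'),('scene','s8'),('top','t8')): snap(env,n,f)
p=load('s8')['pix']
cls=lambda a: ''.join('#' if (x[2]>150 and x[1]>115) else ('+' if (x[1]>85) else ('.' if x[2]>90 else ' ')) for x in a.astype(int))
print('\n'.join(f'{245+i} '+cls(r) for i,r in enumerate(p[245:300,172:240])))
c=load('s8')
print('stop pt',proj(c,Wp(0,-60,42)),'tenon top edge near',proj(c,Wp(9,-60,50)),proj(c,Wp(9,-28,50)),'body front',proj(c,Wp(18,-28,54)),'butt',proj(c,Wp(18,160,54)),proj(c,Wp(18,160,30)))
E
```

```text
jig mm [ -0.4 118.3  34.7] toolx yaw err deg 0.28 toolz [-0.016 -0.143 -0.99 ] F [-0.6 14.5  0.9] M [ 2.84  0.14 -0.46] t 14.75 open 0.0354 q7 -0.64
245 #####################+   ++++++##++#+++########################+++++
246 #####################+.     ++####+++ +##################+++++++++++
247 #####################+.     +++++++++++###################++++++++++
248 ######################+   .++++++++++++#######+++++##+++++++++++++++
249 ######################+    ++++++++++++++###++++++++#+++++++++++++++
250 ######################+    ++++++++++++ +#++....++++++++++++++++++++
251 #++###################+    .+++++####+   ++++++#++++++++++++++++++++
252 +..++++++##############.    .++####+++++++.+++++++++++++++++++++++++
253 ........++++++++###+++.       ++++++++++++++++++++++++++++++++++++++
254 ...............++++....       ++++++++++++++++++++++++++++++++++++++
255 ...............+++++....       +++++++++++++++++++++++++++++++++++++
256 ...............+####+...        +++++++++++++++++++++++###++++++++++
257 ..............+#####+...        ++++++++++++++++++######++++++++++++
25
[... 2575 characters left out ...]
++++++++++     .+++###############################
294 ###++.......++.  +++++++++     +++##################################
295 #####+++++++#+.. ++++++      .++####################################
296 #############+.. ++++      .++######################################
297 #############++.        .+++########################################
298 ##############+..     .++###########################################
299 #############+++.   .++#############################################
stop pt [186.47355421 271.34135603] tenon top edge near [187.27106503 271.31613339] [198.26894201 266.78733913] body front [199.35951507 267.76582363] butt [258.64393996 243.31727471] [258.83056769 249.37431508]
```

The rail meets a hard stop at the expected place: 14.5 N, and the tool did not advance. I'll relax the push, release, and go up over the lever.

Request:
drive_tool --pt "0.01 0 0 0 0 0 -1" --pt "0.008 0 0 0 0 0 -1" --pt "0 0 0 0 0 0 0.4" --pt "0 0 0 0 0 0 0.4" --pt "0 0 0 0 0 0 0.4" --pt "0 0 -0.05 0 0 0 0.4" --pt "0 0 -0.14 0 0 0 0.4" --pt "0 0 -0.16 0 0 0 0.4" --pt "0 0 -0.16 0 0 0 0.4" --pt "0 0 -0.16 0 0 0 0.4"

```text
time_s: 15.9
tool_pos: [0.5794, -0.0982, 0.2356]
ee_rot: [0.051, 0.739, 0.67, -0.058]
force: [1.5, -1.3, 0.7]
opening: 0.06
gripper_force: 0.0
```

Request:
drive_tool --pt "0 0 -0.16 0 0.09 0 0.4" --pt "0 0 -0.1 0 0.008 0 0.4" --pt "-0.1 0 0 0 0 0 0.4" --pt "-0.16 0 0 0 0 0 0.4" --pt "-0.16 0 0 0 0 0 0.4" --pt "-0.1 0 0 0 0 0 0.4" --pt "0 0 0 0 0 0 0.4" --pt "0 0 0 0 0 0 0.4"

```text
time_s: 16.7
tool_pos: [0.5649, -0.2468, 0.3107]
ee_rot: [-0.001, 0.742, 0.671, -0.001]
force: [-0.4, 2.0, -0.2]
opening: 0.0599
gripper_force: 0.0
```

```bash
python3 - <<'E'
from jf import *
from workcell import env
show(); print(tool()[0]['joint_pos'].round(2))
for n,f in(('wrist','w9'),('scene','s9'),('top','t9')): snap(env,n,f)
w=load('w9')['pix']; s=load('s9')['pix']
S=cv2.resize(s[215:295,165:265],(400,320),interpolation=cv2.INTER_CUBIC); W=cv2.resize(w,(800,600))[120:480,:]
W=cv2.resize(w[60:300,120:390],(396,352),interpolation=cv2.INTER_CUBIC)
o=np.zeros((352,796,3),np.uint8); o[:320,:400]=S; o[:,400:]=W; cv2.imwrite('pics/c9.png',o)
E
```

```text
jig mm [  0.4  -2.1 310.7] toolx yaw err deg -0.1 toolz [-0.003  0.001 -1.   ] F [-0.4  2.  -0.2] M [-0.02  0.01 -0.04] t 16.7 open 0.0599 q7 -0.06
[ 1.04  0.5  -0.96  1.53  0.42  1.33 -0.06]
```

View pics/c9.png

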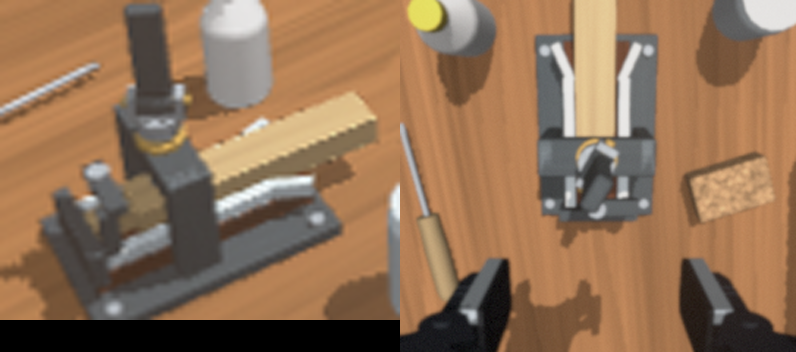

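The rail lies straight in the jig under the bridge. The upright lever shows in the wrist crop at about (598,180), and its wing is skewed. I'll fit its yaw numerically.

```bash
python3 - <<'E'
from jf import *
c=load('w9'); g=c['pix'].astype(int).sum(2)//3
# predicted axis
for z in (135,150,200,212): print(z,proj(c,Wp(0,0,z)).round(1))
print('cols 238..274'); 
for v in range(148,212,2): print(v,' '.join(f'{x:3d}' for x in g[v,236:276]))
E
```

```text
135 [252.4 174.2]
150 [252.4 177.2]
200 [252.2 189.7]
212 [252.1 193.4]
cols 238..274
148 230 226 205 175 172 182 182 185 191 191 190 188 186 182 179 180 180 185 187 190 189 190 191 192 188 186 187 187 185 170 133 101 130 195 224 230 230 230 230 219
150 230 225 204 175 174 182 185 185 189 192 192 190 187 183 180 178 181 183 187 187 189 190 191 191 189 188 187 186 183 161 124  94 134 193 224 230 230 230 229 216
152 204 199 181 155 153 158 159 159 165 168 167 163 159 156 155 153 156 158 162 165 166 164 164 164 164 164 163 162 157 137 108  84 115 165 196 203 203 205 202 187
154  84  83  82  80  78  77  79  78  81  82  80  86  89  97 105 117 121 121 115 106  98  93  86  81  89  97 101  93  86  79  77  73  77  83  87  87  89  89  88  84
156  97  95  96  95  96  97  98  97 100 112 125 137 151 161 162 164 163 158 141 128 132 128 116 109 122 137 150 147 135 118 108 101 101 103 101 104 102 100 101 101
158 100 103 102 102 102 101 106 115 132 152 157 156 149 143 141 140 136 126 131 153 178 181 173 159 156 159 165 170 160 143 123 108 105 104 107 106 104 104 104 104
160 101 103 101 102 104 112 13
[... 3533 characters left out ...]
 100 102  99 102 100 101  99 103 102 100 102
204  74  63  61  64  61  64  64  62  65  65  67  72  83  96 104 110 111 125 146 172 189 194 187 167 135 111 100 100 101 101  99  99  99 101  99 100 100  99  98 100
206  72  65  67  69  70  70  70  71  69  66  68  74 105 139 166 177 184 189 195 198 195 186 165 135 106  95  93  94  94  92  95  91  91  94  92  91  91  92  93  95
208  72  68  68  69  69  70  69  67  67  69  68  69  74  88 111 128 146 158 164 157 141 121  96  80  75  73  73  75  73  72  73  72  72  75  73  75  79  84  91  93
210  72  75  73  71  72  73  72  71  74  72  73  74  74  72  73  73  75  78  81  78  77  76  73  76  72  74  74  75  74  74  75  72  74  74  70  77  89  94  99  99
```

```bash
python3 - <<'E'
from jf import *
c=load('w9'); s,p,r=tool()
for z in (.208,.213):
    g=lambda u,v: J(at(c,u,v,z))[:2]
    A,B,C,D=g(256.5,179),g(264,185.5),g(252.5,203),g(243.5,199)
    print(z,'ctr',((A+B+C+D)/4).round(1),'long',(np.hypot(*(D-A))+np.hypot(*(C-B)))/2,'short',np.hypot(*(B-A)),np.hypot(*(C-D)),'ang long',np.degrees(np.arctan2(*(D-A)[::-1])),np.degrees(np.arctan2(*(C-B)[::-1])),'short ang',np.degrees(np.arctan2(*(B-A)[::-1])),np.degrees(np.arctan2(*(C-D)[::-1])))
E
```

```text
0.208 ctr [1.7 0.4] long 19.9513830799982 short 8.666976750417799 8.677853882064813 ang long -122.27957606472091 -122.10431743725304 short ang -41.61452440759176 -25.078926260686423
0.213 ctr [1.7 1.8] long 19.54425264726732 short 8.49011733266624 8.500772504196696 ang long -122.27957606472098 -122.10431743725307 short ang -41.61452440759201 -25.07892626068627
```

Request:
drive_tool --pt "0.008 0.002 0 0 0 0.089 0.2" --pt "0 0 0 0 0 0.089 0.2" --pt "0 0 0.06 0 0 0.089 0.2" --pt "0 0 0.1 0 0 0.089 0.2" --pt "0 0 0.12 0 0 0 0.2" --pt "0 0 0.12 0 0 0 0.2" --pt "0 0 0.08 0 0 0 0.2" --pt "0 0 0.006 0 0 0 0.2" --pt "0 0 0 0 0 0 0.2"

```text
time_s: 17.75
tool_pos: [0.5662, -0.2424, 0.1648]
ee_rot: [-0.001, 0.897, 0.442, -0.001]
force: [-0.3, -0.2, -0.0]
opening: 0.0515
gripper_force: 0.0
```

```bash
python3 - <<'E'
from jf import *
from workcell import env
show()
c=(snap(env,'wrist','w10'),load('w10'))[1]; g=c['pix'].astype(int).sum(2)//3
s,p,r=tool()
for z in (.2,.21): print(proj(c,[*p[:2],z]))
# predicted finger gap in image; print dark map
for v in range(180,300,4): print(v,''.join(' .:-=+*#%@'[min(9,x//26)] for x in g[v,150:360:2]))
E
```

```text
jig mm [  1.2   2.4 164.8] toolx yaw err deg -31.91 toolz [-0.003  0.001 -1.   ] F [-0.3 -0.2 -0. ] M [-0.03  0.01 -0.05] t 17.75 open 0.0515 q7 -0.66
[254.48212827 286.55628351]
[254.56702116 301.48108508]
180 =++++++++++++++===-----------+%%%%%##**####*****###*+=::::----------------------------=================--
184 ==+++++++++++++++===----------=#%%%%%##*####*****+-::::--------------------------------==================
188 ====+++++++++++++++==-----------*%%%%%##**###*=::::-------------------------------=-----=================
192 ====+++++++++++++++++=---------::=%%%%%##*+=::-=++=====++==-----------------------=-=-----===============
196 ==+===+++++++++=++++++==----:.....:*%%%*-:::=+==-=+**+=--=+*+=-----------------------------==============
200 ========++++++++++++++++=--:::......--:::-=+*+=--=++*+=-=--=**+-----------------------------=============
204 ==========+++++++++=+++++=-.........::---=**=+********####*=-+*=-------------::::--------=---============
208 +===========++++++++++++=-......:::------+*=+#############*+*=+*=--------=+**=:::-----=*###+--===========
212 =========
[... 1706 characters left out ...]
---======--:........:+#*=:..........:-==
276 .........    .:=+-..      :=====+++=======---:.:::::::::::..:---------------:.. .  ..:===...............:
280 .......... .. ......     .-====+=+++=====----:::----------:::----------------:  .........................
284  .   . .      .   ..     :======+=++++===----:------------:::----------------:. .  ... ..................
288 .  ...  . . ...   ..    .-===========++==----:-------------::-----------------:.   ...... ...............
292   . ..  ...       ..    -===========+=++=---::-------------::------------------..  ... ..................
296 .. .              ..   .==============+==----:-------------::------------------:.  ... ... .  ...........
```

Request:
drive_tool --pt "0 0 0 0 0 0 -1" --pt "0 0 0 0 0 0 -1" --pt "0 0 0 0 0 0 -1" --pt "0 0 0 0 0 0 -1" --pt "0 0 0 0 0 0 -1" --pt "0 0 0 0 0 0 -1" --force 40

```text
time_s: 18.4
tool_pos: [0.5665, -0.244, 0.1656]
ee_rot: [-0.0, 0.898, 0.441, -0.001]
force: [-0.5, 0.2, 6.7]
opening: 0.0112
gripper_force: 44.5
```

```bash
python3 jf.py
```

```text
jig mm [  1.7   0.8 165.6] toolx yaw err deg -32.04 toolz [-0.001 -0.001 -1.   ] F [-0.5  0.2  6.7] M [0.09 0.22 0.  ] t 18.4 open 0.0112 q7 -0.66
```

Request:
drive_tool --pt "0 0 0.001 0 0 0.05 -1" --pt "0 0 0.001 0 0 0.09 -1" --pt "0 0 0.001 0 0 0.09 -1" --pt "0 0 0.001 0 0 0.09 -1" --pt "0 0 0.001 0 0 0.09 -1" --pt "0 0 0.001 0 0 0.09 -1" --pt "0 0 0.001 0 0 0.09 -1" --pt "0 0 0.001 0 0 0.09 -1" --pt "0 0 0.001 0 0 0.09 -1" --pt "0 0 0 0 0 0 -1"

```text
time_s: 19.4
tool_pos: [0.5667, -0.245, 0.1629]
ee_rot: [0.001, 0.989, -0.149, -0.0]
force: [1.0, -2.3, 6.1]
opening: 0.0118
gripper_force: 44.4
```

```bash
python3 jf.py
```

```text
jig mm [  2.   -0.2 162.9] toolx yaw err deg -101.44 toolz [-0.001 -0.002 -1.   ] F [ 1.  -2.3  6.1] M [-0.52 -0.14 -0.05] t 19.4 open 0.0118 q7 -1.74
```

Request:
drive_tool --pt "0 0 0.002 0 0 0.08 -1" --pt "0 0 0.002 0 0 0.09 -1" --pt "0 0 0.002 0 0 0.09 -1" --pt "0 0 0.002 0 0 0.07 -1" --pt "0 0 0 0 0 0 -1" --pt "0 0 0 0 0 0 -1"

```text
time_s: 20.0
tool_pos: [0.5666, -0.2456, 0.1616]
ee_rot: [0.001, 0.919, -0.395, 0.0]
force: [-2.2, -2.4, 12.3]
opening: 0.0116
gripper_force: 45.5
```

```bash
python3 jf.py
```

```text
jig mm [  2.   -0.7 161.6] toolx yaw err deg -130.86 toolz [-0.001 -0.003 -1.   ] F [-2.2 -2.4 12.3] M [-0.44  0.59 -0.17] t 20.0 open 0.0116 q7 -2.2
```

Request:
drive_tool --pt "0 0 -0.003 0 0 0 0.2" --pt "0 0 0 0 0 0 0.2" --pt "0 0 0 0 0 0 0.2" --pt "0 0 0 0 0 0 0.2" --pt "0 0 0 0 0 -0.091 0.2" --pt "0 0 0 0 0 -0.091 0.2" --pt "0 0 0 0 0 -0.091 0.2" --pt "0 0 0 0 0 -0.091 0.2" --pt "0 0 0 0 0 -0.091 0.2" --pt "0 0 0 0 0 -0.091 0.2"

```text
time_s: 21.0
tool_pos: [0.5655, -0.2436, 0.1597]
ee_rot: [-0.0, 1.0, 0.025, -0.002]
force: [-0.2, -0.1, -0.8]
opening: 0.0513
gripper_force: 0.0
```

Request:
drive_tool --pt "0 0 0 0 0 -0.091 0.2" --pt "0 0 0 0 0 -0.091 0.2" --pt "0 0 0 0 0 -0.091 0.2" --pt "0 0 0 0 0 -0.091 0.2" --pt "0 0 0 0 0 -0.091 0.2" --pt "0 0 0 0 0 -0.091 0.2" --pt "0 0 0 0 0 -0.091 0.2" --pt "0 0 0 0 0 -0.091 0.2"

```text
time_s: 21.8
tool_pos: [0.5655, -0.2437, 0.1597]
ee_rot: [-0.001, 0.827, 0.562, -0.001]
force: [-0.4, 0.6, 0.3]
opening: 0.0512
gripper_force: 0.0
```

Request:
drive_tool --pt "0 0 0 0 0 -0.091 0.2" --pt "0 0 0 0 0 -0.091 0.2" --pt "0 0 0 0 0 -0.091 0.2" --pt "0 0 0 0 0 -0.091 0.2" --pt "0 0 0 0 0 -0.091 0.2" --pt "0 0 0 0 0 -0.091 0.2" --pt "0 0 0 0 0 -0.091 0.2" --pt "0 0 0 0 0 -0.091 0.2" --pt "0 0 0 0 0 0 0.2"

```text
time_s: 22.7
tool_pos: [0.5654, -0.2438, 0.1595]
ee_rot: [-0.002, 0.394, 0.919, -0.0]
force: [-0.5, 0.5, 0.4]
opening: 0.0512
gripper_force: 0.0
```

```bash
python3 - <<'E'
from jf import *
from workcell import env
show()
c=(snap(env,'wrist','w11'),load('w11'))[1]; g=c['pix'].astype(int).sum(2)//3
for v in range(200,300,4): print(v,''.join(' .:-=+*#%@'[min(9,x//26)] for x in g[v,150:360:2]))
E
```

```text
jig mm [  0.6   1.  159.5] toolx yaw err deg 49.23 toolz [-0.004  0.002 -1.   ] F [-0.5  0.5  0.4] M [ 0.02 -0.03 -0.03] t 22.7 open 0.0512 q7 0.59
200 ++++++++=----::...:-*%%#****+::::::::::::-==---====+==----+**=-+%%%@%%%*==============++++++++++++++++++=
204 ===+==-----::....-#%%%##**=:::..::::::::-=--+#%%%###%%####*=+*=:=%%%#=--============++++++++++++++++++=+=
208 ---=------::-::.:+**#**+-:::.::::-==-::-==-=+#%%%###%#%###*#+**=-:=:::::-========+++++++++++++++++++==+==
212 ---------------...:+*=::...:.:--======--==++--------------+%%#*+=-:::::::-====+++++++++++++++++++===+====
216 -----------::::::.. ......::-============+++-::::::::::---+%%#*===--::::::-=++++++++++++=+++++++=======++
220 -----------::::::::......:-===============+=-:.......:.::-*###+==-==--:::::=++++++++==++=++=+========+++=
224 -------------::::::::..:-=-:-=========-::=+=-:........::::*###===-====-::::-=+++++===+++++=========+++++=
228 ---------------::::::::.::::.:-=====-::::-++-:.........:::=*#+=====-===--:::-+++===+++++=========++++====
232 -----------------:::::.:::::::.::-:---:::-=+-..........:::=+=---====
[... 1097 characters left out ...]
:::::-:::--:.........=++=:..........:===
276               :=+-..      :===========-----:.:::::::::::..:--::::::====-----:.........=+=...............:
280     ....        ....     .-================::--:---:---::.:::::::-=++****+---:....................:......
284                   ..     :=================:::::::::::::::.:::::=+******+++++=:..........................
288                   ..    .-=================-::::::::::::::::::-=+*++=+++******+..........................
292                   ..    :==================::::::::::::::::::=+++++++++****+***-.......... .  ...........
296                    .   :===================::::::::::::::::-=******+*******+++++:........... . .....   ..
```

Request:
drive_tool --pt "0 0 0 0 0 0 -1" --pt "0 0 0 0 0 0 -1" --pt "0 0 0 0 0 0 -1" --pt "0 0 0 0 0 0 -1" --pt "0 0 0 0 0 0 -1" --pt "0 0 0 0 0 0 -1" --force 60

```text
time_s: 23.35
tool_pos: [0.5654, -0.2442, 0.1603]
ee_rot: [-0.002, 0.395, 0.919, -0.001]
force: [-2.6, -1.6, 3.4]
opening: 0.0113
gripper_force: 59.3
```

```bash
python3 jf.py
```

```text
jig mm [  0.7   0.6 160.3] toolx yaw err deg 49.11 toolz [-0.004 -0.    -1.   ] F [-2.6 -1.6  3.4] M [-0.21  0.61  0.03] t 23.35 open 0.0113 q7 0.58
```

Request:
drive_tool --pt "0 0 0 0 0 0.05 -1" --pt "0 0 0.001 0 0 0.08 -1" --pt "0 0 0.001 0 0 0.08 -1" --pt "0 0 0.001 0 0 0.08 -1" --pt "0 0 0.001 0 0 0.05 -1" --pt "0 0 0 0 0 0 -1" --pt "0 0 0 0 0 0 -1"

```text
time_s: 24.05
tool_pos: [0.5658, -0.244, 0.1592]
ee_rot: [-0.001, 0.622, 0.783, -0.001]
force: [-2.2, -1.5, 5.2]
opening: 0.0112
gripper_force: 59.4
```

```bash
python3 jf.py
```

```text
jig mm [  1.    0.8 159.2] toolx yaw err deg 18.65 toolz [-0.003 -0.    -1.   ] F [-2.2 -1.5  5.2] M [-0.18  0.47 -0.06] t 24.05 open 0.0112 q7 0.11
```

Request:
drive_tool --pt "0 0 0.001 0 0 0.06 -1" --pt "0 0 0.001 0 0 0.06 -1" --pt "0 0 0 0 0 0 -1" --pt "0 0 0 0 0 0 -1"

```text
time_s: 24.45
tool_pos: [0.566, -0.244, 0.1589]
ee_rot: [-0.001, 0.693, 0.721, -0.001]
force: [-3.0, -1.3, 5.9]
opening: 0.0114
gripper_force: 59.7
```

```bash
python3 jf.py
```

```text
jig mm [  1.2   0.8 158.9] toolx yaw err deg 7.85 toolz [-0.003 -0.    -1.   ] F [-3.  -1.3  5.9] M [-0.16  0.61 -0.03] t 24.45 open 0.0114 q7 -0.05
```

Request:
drive_tool --pt "0 0 0.001 0 0 0.06 -1" --pt "0 0 0 0 0 0.04 -1" --pt "0 0 0 0 0 0 -1" --pt "0 0 0 0 0 0 -1"

```text
time_s: 24.85
tool_pos: [0.5661, -0.2441, 0.1587]
ee_rot: [-0.001, 0.748, 0.664, -0.001]
force: [-3.5, -1.0, 6.3]
opening: 0.0113
gripper_force: 59.7
```

```bash
python3 jf.py
```

```text
jig mm [  1.3   0.8 158.7] toolx yaw err deg -1.13 toolz [-0.002 -0.    -1.   ] F [-3.5 -1.   6.3] M [-0.23  0.58  0.15] t 24.85 open 0.0113 q7 -0.19
```

Request:
drive_tool --pt "0 0 0 0 0 0.04 -1" --pt "0 0 0 0 0 0 -1" --pt "0 0 0 0 0 0 -1" --pt "0 0 0 0 0 0 -1"

```text
time_s: 25.25
tool_pos: [0.5662, -0.2441, 0.1586]
ee_rot: [-0.001, 0.768, 0.64, -0.001]
force: [-2.9, -1.2, 6.4]
opening: 0.0116
gripper_force: 59.7
```

```bash
python3 jf.py
```

```text
jig mm [  1.4   0.8 158.6] toolx yaw err deg -4.73 toolz [-0.002 -0.    -1.   ] F [-2.9 -1.2  6.4] M [-0.23  0.52  0.06] t 25.25 open 0.0116 q7 -0.25
```

```bash
cat > avg.py <<'E'
from jf import *
from workcell import env
def avg(n=8):
    L=[]
    for i in range(n):
        s=env.get_state(); L.append(np.r_[s['force'],s['moment'],s['joint_efforts'][6]]); env.snapshot('top')
    L=np.array(L); print('mean',L.mean(0).round(3),'std',L.std(0).round(3)); show()
avg()
E
python3 avg.py
```

```text
mean [-2.494 -1.257  6.263 -0.232  0.479  0.098 -0.096] std [0.586 0.309 0.368 0.015 0.026 0.025 0.   ]
jig mm [  1.3   0.8 158.6] toolx yaw err deg -4.73 toolz [-0.002 -0.    -1.   ] F [-2.  -0.8  6.2] M [-0.25  0.46  0.09] t 25.65 open 0.0111 q7 -0.25
```

Request:
drive_tool --pt "0 0 0 0 0 0.04 -1" --pt "0 0 0 0 0 0 -1"

```text
time_s: 25.85
tool_pos: [0.5662, -0.2441, 0.1586]
ee_rot: [-0.0, 0.788, 0.615, -0.001]
force: [-1.1, -1.9, 5.5]
opening: 0.0114
gripper_force: 59.6
```

```bash
python3 avg.py
```

```text
mean [-1.876 -1.48   5.748 -0.265  0.396  0.133 -0.235] std [0.641 0.37  0.374 0.026 0.034 0.032 0.163]
jig mm [  1.4   0.8 158.5] toolx yaw err deg -8.29 toolz [-0.002 -0.    -1.   ] F [-1.9 -1.8  6.7] M [-0.24  0.39  0.16] t 26.25 open 0.011 q7 -0.3
```

Torque has climbed at an estimated screw angle of about 4.1 rad, so it is snug. I'll release the lever, go up, and come around behind it to fold it.

Request:
drive_tool --pt "0 0 0 0 0 0 0.2" --pt "0 0 0 0 0 0 0.2" --pt "0 0 0 0 0 0 0.2" --pt "0 0 -0.03 0 0 0 0.2" --pt "0 0 -0.1 0 0 0 0.2" --pt "0 0 -0.1 0 0 0 0.0" --pt "0 0.05 0 0 0 0 -1" --pt "0 0.085 0 0 0 0 -1" --pt "0 0 0 0 0 0 -1" --pt "0 0 0 0 0 0 -1" --force 20

```text
time_s: 27.25
tool_pos: [0.6053, -0.2532, 0.227]
ee_rot: [-0.001, 0.788, 0.615, -0.001]
force: [-0.2, 0.5, -1.0]
opening: -0.0003
gripper_force: 0.0
```

```bash
python3 - <<'E'
from jf import *
from workcell import env
show()
c=(snap(env,'scene','s12'),load('s12'))[1]; g=c['pix'].astype(int).sum(2)//3
for z in(125,205): print(z,proj(c,Wp(0,0,z)).round(1))
for v in range(205,262,2): print(v,''.join(' .:-=+*#%@'[min(9,x//26)] for x in g[v,175:255]))
E
```

```text
jig mm [ 41.2  -4.5 227. ] toolx yaw err deg -8.42 toolz [-0.003  0.001 -1.   ] F [-0.2  0.5 -1. ] M [-0.02  0.01  0.  ] t 27.25 open -0.0003 q7 -0.26
125 [203.5 240.7]
205 [200.2 217.1]
205 +++++++++++==========:........::::...-=======++**=====+++++++++++=:::=++++++++++
207 +++++=================-:.......::...:-=====***#*##*+++++++++++++++++++++++++++++
209 =======================:............-=======+****+==++++++++++++++++++++++++++++
211 =======================-:.......:--========-----====++++++++++++++++++++++++++++
213 ========================--:.....:================*###+++++++++++++++++++++++++==
215 ========================-=-.....:-=+=====++****#%%%%%%#+++++++++++++++++++=+++==
217 =========================--.....:-====+++****#%%%%%%%%%%++++++++++++++++++====++
219 =====================--=---:.....-=++++++**##%%%%%%%%%%%#+++++++++++++=+++++====
221 ==================++=-:::-=-:-===++++++++**##%%%%%%%%%%#*++++++++==++++======+++
223 ==============++++====:::::::::=+++++++==+**####%%####***++++==++++======++++=++
225 =========+++++===++++=-::::::::-++====++++++++++++++*****++
[... 851 characters left out ...]
*###################
247 ++++++=============-::--==+#####*+==+++++++++++++++#%%%#######***###########*===
249 ++=============++===:::----========+==++++++++++*#*#####****###########*========
251 ===========++====++=::::--=--===+===-==++++*#*#####*****###########=============
253 =======+====+++++++=-:::::-------------+*#####*****###########+==============+++
255 ==++=====++++===+++==::::::-------------=+*****##########+=============-:---=+++
257 ====++++++=+#####*++=::::::::-------===--=+#########+=============-----------=++
259 ++++++++++==++++===+=-:-===-::-=========-:-+##*+=========++****#%%%%+---------++
261 +++++==++++=------==========-::-===--::::::-=========#%@@@%###***+++=----++=++++
```

Request:
drive_tool --pt "0 0 0.06 0 0 0 -1" --pt "0 0 0.08 0 0 0 -1" --pt "0 0 0.017 0 0 0 -1" --pt "0 -0.03 0 0 0 0 -1" --pt "0 -0.03 0 0 0 0 -1" --pt "0 -0.034 0.002 0 0 0 -1" --pt "0 -0.034 0.003 0 0 0 -1" --pt "0 0 0 0 0 0 -1"

```text
time_s: 28.1
tool_pos: [0.5667, -0.2444, 0.1793]
ee_rot: [-0.001, 0.789, 0.615, -0.001]
force: [-0.7, 0.3, 0.0]
opening: 0.0003
gripper_force: 0.1
```

```bash
python3 - <<'E'
from jf import *
from workcell import env
show()
c=(snap(env,'scene','s13'),load('s13'))[1]; g=c['pix'].astype(int).sum(2)//3
for v in range(205,250,2): print(v,''.join(' .:-=+*#%@'[min(9,x//26)] for x in g[v,175:255]))
E
```

```text
jig mm [  2.    0.5 179.3] toolx yaw err deg -8.46 toolz [-0.003 -0.001 -1.   ] F [-0.7  0.3  0. ] M [ 0.   -0.11 -0.  ] t 28.1 open 0.0003 q7 -0.29
205 +++=++++++=======:.......:====:.:============++**======++++++++++=:::-++++++++++
207 +++++============-:......:-====---=========********+++++++++++++++++++++++++++++
209 ===================...:::::-===-:::=========+****+==++++++++++++++++++++++++++++
211 ===================-....::::---::.:-=======-----====++++++++++++++++++++++++++++
213 ====================:.......:::...-==============*###+++++++++++++++++++++++++==
215 ===================--:...........:=======++****#%%%%%%#+++++++++++++++++++=+++==
217 ===================-:::.........:=====+++****#%%%%%%%%%%++++++++++++++=+++======
219 ====================::-:.....:-===+++++++***#%%%%%%%%%%%#++++++++=+++===+++=====
221 ====================-:---....:-=+++++++++**##%%%%%%%%%%#*++++++++===+++======+++
223 ==============++++===:---.....:=+++++====+**##########***+++===+++=========+===+
225 =========++++=====++=-:--:....:=======+++++++++++++++****+++++=======+====++++++
227 ====+++++===
[... 303 characters left out ...]
+++++++++++++++=====
235 ==+*%#++=--=====++++++=-::::-::-----------++++++++++++***++++++++++++++======+++
237 %#+++=-=====+++++++++++=::::::::-+#*------=+++++++++++**++++++++++=====+++++++++
239 +=--===+++++++++++++++==-:::::---=**++-----+++++++++++**+++++++++++++++++****##*
241 ===++++++++++++++=====+*=-==-------=---------==+++++==++++++++++++++*#***#*#####
243 +++++++++++++++===--===+=----:::::-==--------=-===+++++++++++++*#**#######*#####
245 +++++++++++========::-----:::-===+*-======+=+++++++++*%@%**#**######**##########
247 ++++++=============-::---==+####*+==+===+++++++++++#%%######******##########*===
249 ++==================::::---========+==++++++++++*#*####******##########*========
```

Request:
drive_tool --pt "0 -0.03 0.012 0 0 0 -1" --pt "0 -0.029 0.014 0 0 0 -1" --pt "0 -0.024 0.021 0 0 0 -1" --pt "0 -0.022 0.023 0 0 0 -1" --pt "0 -0.015 0.028 0 0 0 -1" --pt "0 -0.014 0.029 0 0 0 -1" --pt "0 -0.004 0.019 0 0 0 -1" --pt "0 -0.004 0.015 0 0 0 -1" --pt "0 0 0 0 0 0 -1"

```text
time_s: 29.05
tool_pos: [0.5258, -0.2341, 0.1313]
ee_rot: [-0.001, 0.789, 0.615, -0.002]
force: [-4.8, 0.4, 14.1]
opening: 0.0002
gripper_force: 7.2
```

```bash
python3 - <<'E'
from jf import *
from workcell import env
show()
c=(snap(env,'scene','s14'),load('s14'))[1]; g=c['pix'].astype(int).sum(2)//3
for v in range(205,250,2): print(v,''.join(' .:-=+*#%@'[min(9,x//26)] for x in g[v,160:240]))
E
```

```text
jig mm [-39.8   6.7 131.3] toolx yaw err deg -8.46 toolz [-0.005 -0.001 -1.   ] F [-4.8  0.4 14.1] M [0.02 1.23 0.02] t 29.05 open 0.0002 q7 -0.32
205 ========+++++++++===+++++====-......:---::::.-==============++**======++++++++++
207 ===+++++++++===++++==========-.......:---:..:=============********++++++++++++++
209 ++++++========================:......:-===:.:-=============+****+==+++++++++++++
211 ==============================-.......:====.:-============-----====+++++++++++++
213 ================================......:-===----=================*###++++++++++++
215 ================================:...::::-===-:-=========++*****%%%%%%#++++++++++
217 ================================-:...:::----:::-======++****#%%%%%%%%%%+++++++++
219 ==================================:......:::..:===++++++***##%%%%%%%%%%#++++++++
221 ==================================-...........-+++++++++**##%%%%%%%%%%#*++++=+++
223 =============================++++==:......::--++++++====+***########***++++===++
225 ========================++++=====----:....:-=++======+++++++++++++++***++=++====
227 ==============
[... 301 characters left out ...]
+++++++++***++++++++
235 ===+===+=++++++==+*##++=---====++++=---------===---------++++++++++++***++++++++
237 ===+++++++===+#%#+++=--====+++++++++=-----------*#*------=++++++++++++*++++++=++
239 +++++====+#%#+++=--====+++++++++++++===:-----====**++-----++++++++++++*+==++++++
241 +====+##*++==--===++++++++++++++==-:=**=-===------=---------==+++++===++++++++++
243 *+##*+==----==++++++++++++++++===-:=+=+=----:::::-==--------=-====++++++++++++*#
245 ++==----=+++++++++++++++++========::-----::--===+*-=========++++++++*%%%*****###
247 =--=+++++++++++++++++=============-:::--=+#####*===+===+++++++++++#%%#*####*****
249 --=+++++++++++++==================-::::---========+==++++++++++*#*###********###
```

Request:
drive_tool --pt "0 -0.03 0 0 0 0 -1" --pt "0 -0.02 0.008 0 0 0 -1" --pt "0 0 0.008 0 0 0 -1" --pt "0 0 0 0 0 0 -1" --pt "0 0 0 0 0 0 -1"

```text
time_s: 29.6
tool_pos: [0.5171, -0.2313, 0.1303]
ee_rot: [0.004, 0.788, 0.615, 0.001]
force: [0.5, -0.1, 28.5]
opening: -0.0002
gripper_force: 14.3
```

```bash
python3 jf.py
```

```text
jig mm [-48.7   8.6 130.3] toolx yaw err deg -8.43 toolz [ 0.007 -0.004 -1.   ] F [ 0.5 -0.1 28.5] M [-0.13 -0.06 -0.  ] t 29.6 open -0.0002 q7 -0.33
```

Request:
drive_tool --pt "0 0 -0.03 0 0 0 -1" --pt "0 0 -0.1 0 0 0 -1" --pt "0 0 -0.15 0 0 0 -1" --pt "0 0 -0.15 0 0 0 -1" --pt "0 0 0 0 0 0 -1" --pt "0 0 0 0 0 0 -1" --pt "0 0 0 0 0 0 -1"

```text
time_s: 30.3
tool_pos: [0.5109, -0.2302, 0.2528]
ee_rot: [-0.002, 0.789, 0.615, -0.002]
force: [-0.4, -0.0, 0.1]
opening: -0.0001
gripper_force: 0.0
```

```bash
python3 - <<'E'
from jf import *
from workcell import env
show()
c=(snap(env,'scene','s15'),load('s15'))[1]; g=c['pix'].astype(int).sum(2)//3
for x in(0,-40,-80): print(x,proj(c,Wp(x,-x*-.145*-1,131)).round(1))
for v in range(217,275,2): print(v,''.join(' .:-=+*#%@'[min(9,x//26)] for x in g[v,175:270]))
E
```

```text
jig mm [-55.    9.1 252.8] toolx yaw err deg -8.47 toolz [-0.006  0.001 -1.   ] F [-0.4 -0.   0.1] M [ 0.06 -0.04  0.05] t 30.3 open -0.0001 q7 -0.21
0 [203.3 239. ]
-40 [199.5 230.2]
-80 [196.  221.9]
217 =============================++=======+++****#%%%%%%%%%%++++++++++++++=+++====+======++++===+++
219 ========================+++=======+++++++***##%%%%%%%%%%#++++++++=+++===+++======++++===+++++++
221 ===================++++========++++++++++**##%%%%%%%%%%#*++++++++===+++======++++==++++++++++==
223 ==============++++=========+++++++++++===+**##########***+++===+++=======+=====++++++++++=====+
225 =========+++++====-====-===++++++=====+++++++++++++++****+++++============+++++++++++++==++==++
227 ====+++++====++++=---=============+++++++++++++++++++****+============+++++++++++++++++====++++
229 ++++====++++++====---=-=======+++++++++++++++++++++++****+========+++++++++++++++++=====+++++++
231 ===++++++=+*#**=++=--======--=++++++++==++++++++++++++***+====+++++++++++++++++========++++++++
233 ++++==+*##+=========---=-===--=++==+++====+++++++++++****++++++++++++++++++========+++++++++++
[... 1301 characters left out ...]

261 ++=-----=++=------==========-::-===-:::::::-===-=====#%%@%%###***+++=----+==+==++++++++++#%@@@@
263 ---------=++=:--------=======-:::::::::::::-====*%%%@@%#*++++++++++====+====+++=+++++==+%@@@@@@
265 ---:-=--=++***+--------========::::::::::::=#%%@@%#+*++++=::::::::::--=======+==+======*@@@@@@@
267 ---::::::-====-----:::-=====---::::::::::::=*%**++++=::::::::::::------=============++++%@@@@@@
269 =---:::::::-==---:::------------::::::::::::=++=--:::::::::::-----=+##*=-========+++++++*%@@@@@
271 -----:::::::---:::::--------=+*=-:::::::::::::::::::::-------=-===---==-----=+++++++++++++*#%@@
273 ::--:::::::::-:::::::::--=++**++-:::::::::::::::::---=----====---------::::=++++++++++==++*****
```

```bash
python3 -c "
from workcell import env
print(env.job_done())"
```

```text
the job is handed in; nothing more can be done
None
```

I handed the job in at about 30 s with the rail against the stop, the screw snug (judged from angle and torque) and the lever folded closed; the judge returned no verdict, so success isn't confirmed.

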